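Centre the fine drive, then run the probe down to its stop

ROBOT

A 6-joint arm with a two-finger parallel gripper is mounted at the origin on a cart in front of the work surface, level with it; the furniture and walls round the work are solid. World frame = base frame: x ahead of the robot, y to its left, z up, the work surface at z = 0. Lengths are in m, angles in rad, forces in N, time in s.
With the tool pointing down it reaches from about 0.425 to 0.95 m from the base axis. Payload 3.5 kg.
Tool frame: the origin (TCP) lies midway between the tips of the shut fingers; the grasp point (between the pads) lies 19 mm behind it; x points along the fingers, y is the direction in which the jaws open and shut, and the axes are right-handed (so a half turn about x gives the same grasp; the last joint's range is limited). The gripper opens to 85 mm and grips with 20 to 120 N. Pads are 22 mm wide; open, the fingers measure 114 mm over their backs; the gripper's body (76 mm by 85 mm) begins 54 mm behind the grasp point. The pads swing forward as they close: fully open they stand 13 mm farther back than shut.
Start: joints at [1.096, 0.286, 1.577, -0, 1.279, -0.15], TCP at [0.215, 0.64, 0.231] pointing down, gripper open.
Joint ranges: [-2.77, 2.77], [-0.9, 2.22], [0.21, 2.48], [-1.53, 4.67], [0.24, 2.81], [-2.84, 2.84]. Speed limits (rad/s): [2.79, 2.79, 3.14, 3.14, 3.14, 3.14].

INTERFACE

Orientations are given as a unit quaternion [x, y, z, w].
In Python, from plant import sensors, optics, ctrl gives the robot as it stands.
- The arm moves only by the tool arm_command, never from a script. Its argument "increments" is a list that holds one entry, the list of rows, each a list of 4 numbers: the shift along the tool's x, y, z in cm, then the turn about the tool's x in rad. A call has 1 to 20 rows; each row shifts and turns the commanded pose from where the row before left it, along the tool's axes as they then stand; what a row does not reach is not made up. A row lasts 1/8 s, in which the tool goes at most 62.5 mm and 10.7 degrees, less where a joint would pass 70% of its speed; a pose out of reach is approached as far as the arm can. A call with a gripper value outside its range is refused whole. "grip" is the finger opening in cm, from 0 to 8.54, set as the call begins (left out, the last holds). The fingers move at their own pace and stop on an object; "grip_force" is the grip in N (left out, the last holds). Time passes only in rows, so rows that do not move let the fingers close. It gives the time, the measured TCP pose, the force and the opening at its end, in the units of the state.
- sensors.get_state(): the state, without advancing time (a new reading comes with each control period).
- optics.read_camera(name): name is "scene" or "top" or "wrist"; returns the picture (420x560x3 uint8, blue, green, red); there is no depth.
- optics.camera_model(name): a dict with "camera_matrix" (3x3 intrinsics, pixels), "world_from_camera" (4x4, takes a point from camera to world coordinates); the wrist camera has in their place "mount" (4x4, takes a point from camera to tool coordinates, whose origin is the TCP and whose axes are the tool frame's). Camera axes: x right, y up, looking along -z (the intrinsics and any distortion apply to the point x, -y, -z); pixel columns grow to the right and rows downward; lengths in m; the calibration is good to about 2 mm. A picture is of the moment at which its call begins: read the wrist's pose just before it. camera_model takes no time and is no camera call.
- ctrl.sign_off(): hands the job in, once; it reports no verdict.
Trained networks look in the newest picture that a camera, given by its name, has taken for a name from the list of things; names that differ only in an ending like _2 or _b are one class to them, and where a whole thing is asked for, a point or a joint stands for the part that bears it (a point fixed in the world has none). Each returns a list of dicts, best first, with "conf" (0 to 1); they miss things now and then, are a little off and sometimes report something else, mostly with a low value. They report only what shows in the picture. A call takes as long as a camera call.
- optics.boxes_of(camera, query): "at" ([row, column] in pixels, amid what is visible of it).
- optics.place_of(camera, query): "at" ([row, column] in pixels: a listed point, or the origin of a listed thing).
The state is a dict: "time": time; "qpos": joint angles; "dq": joint speeds; "joint_efforts": joint torques, N m; "eef_pos": TCP position; "tcp_rot": TCP orientation; "contact_force": force on the tool from outside, world axes, zero at the start; "wrist_torque": the same for the moment, N m; "opening": opening from 0.0 (shut) to 1.0 (fully open).
Only numpy, scipy, OpenCV 4.12 (cv2) and the standard library are available. Lean on these libraries where they do the work, as an engineer would, in place of code of your own. Each camera call takes 0.05 s, during which the arm holds its last target.

TASK

Get the probe positioner on the small black breadboard ready for use. First turn only the small inner (fine) knob until the white line on it stands at the red datum line on the flange, without turning the large outer (coarse) ring; then, leaving the fine knob on its line, turn the outer ring clockwise to run the carriage down until it rests fully against the orange stop collar, feeling for the stop so that the collar is not pushed along its rod. Leave the sample chamber under the probe and the other things on the table where they are.

Things in the scene. Friction and masses are not known exactly. Their poses are not given: they have to be found in the camera images.
- fine_knob (a point): Small inner (fine) knob of the probe positioner: black knurled cylinder, 24 mm diameter, 26 mm long, at the upper end of the inclined drive. Point: its centre, half-way along its length. Its z axis is the knob axis, which points up out of the free end, towards the robot side, 40 degrees from vertical; x points along the white line on the knob's end face and side. Its lower end is 2.5 mm above the upper face of the outer ring.
- fine (a joint): Turn of the fine knob, rad: 0 = its white line at the red datum line on the pale flange (the centre of the fine travel); grows clockwise as seen looking at the knob's end. Starts between 0.7 and 1.5; limits -2 and 2; friction 0.02 N m, it stays where it is left. It shifts the slide that carries ring, rods, collar, carriage and probe by 0.25 mm per rad along the axis (clockwise = down).
- coarse_ring (a point): Large outer (coarse) ring on the same axis, just below the fine knob: black knurled disc with a pale face, 45 mm diameter, 16 mm high. Point: its centre, half-way up, 23.5 mm below the fine knob's centre along the axis. z axis as for the fine knob. Under it, 2 mm away, is a fixed pale flange of 60 mm diameter with the red datum line at its upper edge, the edge away from the robot.
- coarse (a joint): Turn of the outer ring, rad: starts at 0, grows clockwise as seen looking at the knob's end; clockwise drives the carriage down by 6 mm per rad, as far as the stop collar (2 to 3.4 rad from the start). Friction 0.06 N m, it stays where it is left; a grasp can be renewed at any angle. Can also be turned back to -1.2.
- carriage_face (a point): Point on the underside of the aluminium carriage that slides on two 8 mm rods below the drive housing; this is the face that meets the stop collar, on the axis of the same rod. z axis parallel to the knob axis (carriage moves along -z).
- collar_face (a point): Centre of the upper face of the orange stop collar (17 mm diameter, 9 mm high), clamped on one rod. The carriage is home when carriage_face reaches this point. It holds by friction: about 30 N from the carriage (0.18 N m at the outer ring on top of its friction) pushes it down the rod, and then it no longer marks the set height. z axis parallel to the knob axis.
- probe_tip (a point): Tip of the steel probe carried by the carriage, above the sample chamber; it must stay clear of the robot. z axis parallel to the knob axis.
- sample_mid (a point): Centre, half-way up, of the sample chamber (plate 28 x 56 x 13 mm with a ring) that lies loose on the small aluminium stage under the probe.
- objective: Microscope objective, 31 mm diameter, 50 mm tall, standing loose; origin at the centre of its underside. Bystander.
- oil_bottle: Small dropper bottle, 28 mm diameter, 66 mm tall, standing loose; origin at the centre of its underside. Bystander.
- screw_tub: Round pale tub of screws, 60 mm diameter, 34 mm tall, loose; origin at the centre of its underside. Bystander.
- post_holder: Black post holder on a slotted foot, 38 x 75 x 79 mm, loose; origin at the centre of its underside. Bystander.

How it is judged:
On the way:
1. the fine knob's line is at the datum and the outer ring has not been turned (value of joint fine between -0.14 and 0.14 rad and value of joint coarse between -0.2 and 0.2 rad), for 0.2 s.
At the end, for the whole second after the job is handed in: The fine knob's line is within 0.16 rad of the datum, the carriage rests against the stop collar (gap under 0.7 mm), the collar is within 2 mm of where it was, and the outer ring is at rest (value of joint fine between -0.16 and 0.16 rad and z of carriage_face in the frame of collar_face below 0.0007 m and distance of collar_face from where it was at the start of the episode below 0.002 m and velocity of joint coarse between -0.05 and 0.05 rad/s); the robot touches nothing.
It fails at once if the outer ring is turned (more than 0.25 rad from its start) while the fine knob is more than 0.25 rad off its line ((value of joint coarse above 0.25 rad or value of joint coarse below -0.25 rad) and (value of joint fine above 0.25 rad or value of joint fine below -0.25 rad)).
It fails at once if the stop collar is pushed along its rod by more than 2 mm (distance of collar_face from where it was at the start of the episode above 0.002 m).
It fails at once if the sample chamber is moved by more than 4 mm (distance of sample_mid from where it was at the start of the episode above 0.004 m).
It fails at once if one of the things round about is moved by more than 15 mm (distance of any of objective, oil_bottle, screw_tub, post_holder from where it was at the start of the episode above 0.015 m).
It also fails if it takes over 58 s, if anything falls off the work surface, if the arm or the gripper's body presses on something with over 40 N, if the wrist force passes 120 N, or if a joint passes its speed limit or range.

## Working session

There is one attempt and no reset: what is moved stays moved. The work goes in short steps, Python scripts to look and compute and a tool call to move; the robot and the scene stay as the last step left them, time stands still between calls to the robot, and variables do not carry over. Pictures are saved under pics/ and viewed, and the job is handed in when it is done.

Besides the shell and the picture viewer there is one more tool, called after ">>>" by a JSON object that holds its "method" and its "body", one argument or row to a line. arm_command: Moves the arm, as the interface text tells. Its arguments: {"type":"object","properties":{"increments":{"type":"array","items":{"type":"array","items":{"type":"array","items":{"type":"number"}}}},"grip":{"type":"number"},"grip_force":{"type":"number"}},"required":["increments"]}

```bash
ls; mkdir -p pics; cat > h.py <<'E'
import numpy as np, cv2, json
from scipy.spatial.transform import Rotation as R
from plant import sensors, optics, ctrl
def cam(name):
    m=optics.camera_model(name); K=np.array(m["camera_matrix"])
    if name=="wrist":
        s=sensors.get_state(); T=np.eye(4); T[:3,:3]=R.from_quat(s["tcp_rot"]).as_matrix(); T[:3,3]=s["eef_pos"]
        W=T@np.array(m["mount"])
    else: W=np.array(m["world_from_camera"])
    return K,W,m
def ray(K,W,at):
    r,c=at; d=np.linalg.inv(K)@np.array([c,r,1.]); d=np.array([d[0],-d[1],-d[2]])
    d=W[:3,:3]@d; return W[:3,3],d/np.linalg.norm(d)
def proj(K,W,p):
    q=np.linalg.inv(W)@np.append(p,1); q=K@np.array([q[0],-q[1],-q[2]]); return q[1]/q[2],q[0]/q[2]
def tri(rays):
    A=np.zeros((3,3));b=np.zeros(3)
    for o,d in rays:
        P=np.eye(3)-np.outer(d,d);A+=P;b+=P@o
    x=np.linalg.solve(A,b); return x,[np.linalg.norm(np.cross(x-o,d)) for o,d in rays]
E
python3 - <<'E'
from h import *
s=sensors.get_state();print(s)
for n in ["scene","top","wrist"]:
    K,W,m=cam(n); print(n,m)
    im=optics.read_camera(n); cv2.imwrite(f"pics/a_{n}.png",im)
    for q in ["fine_knob","coarse_ring","carriage_face","collar_face","probe_tip","sample_mid"]:
        print(n,q,[(np.round(x["at"],1),round(x["conf"],2)) for x in optics.place_of(n,q)[:2]])
E
```

```text
pics
{'time': 0.0, 'qpos': array([ 1.09600671e+00,  2.87200841e-01,  1.57816083e+00, -6.45162222e-06,
        1.27858666e+00, -1.49976092e-01]), 'dq': array([-9.43547957e-04, -6.05324986e-04,  2.09889913e-04, -1.59061373e-05,
       -3.00558337e-04,  4.52940909e-04]), 'joint_efforts': array([-1.10930363e-03, -4.05982554e+01, -2.92624962e+01, -1.73336257e-04,
        5.78166524e-03, -1.02349830e-05]), 'eef_pos': array([0.21507303, 0.63913631, 0.22993247]), 'tcp_rot': array([ 0.11354081,  0.69805546, -0.11512725,  0.69754769]), 'contact_force': array([-0.4516162 , -0.81023672, -0.28116389]), 'wrist_torque': array([ 0.00814644, -0.01338978,  0.02795009]), 'opening': 0.9972247996930748}
scene {'camera_matrix': array([[381.65342009,   0.        , 274.70834333],
       [  0.        , 381.65342009, 208.60995294],
       [  0.        ,   0.        ,   1.        ]]), 'world_from_camera': array([[ 0.75520626,  0.38144813, -0.53306738,  0.12073821],
       [-0.65518425,  0.4145514 , -0.63157005, -0.4616563 ],
       [-0.01992739,  0.82622301,  0.56299062,  0.62359745],
       [ 0.        ,  0. 
[... 985 characters left out ...]

top sample_mid [(array([168.9, 272.1]), 0.77)]
wrist {'camera_matrix': array([[336.62045363,   0.        , 278.09213752],
       [  0.        , 336.62045363, 208.36574136],
       [  0.        ,   0.        ,   1.        ]]), 'mount': array([[-6.92576820e-04,  3.07733135e-01, -9.51472458e-01,
        -1.43326497e-01],
       [ 9.99999639e-01, -2.54749311e-04, -8.10292897e-04,
         5.72365495e-05],
       [-4.91740926e-04, -9.51472676e-01, -3.07732848e-01,
        -7.95457415e-02],
       [ 0.00000000e+00,  0.00000000e+00,  0.00000000e+00,
         1.00000000e+00]])}
wrist fine_knob []
wrist coarse_ring []
wrist carriage_face []
wrist collar_face []
wrist probe_tip []
wrist sample_mid []
```

```bash
python3 - <<'E'
from h import *
pts={"fine":((182.6,231.4),(254.1,268.7)),"coarse":((184.1,238.5),(245,270)),"carr":((203.6,263.9),(209.7,263.9)),"tip":((212.3,296.3),(172.9,269.4)),"sam":((221,293),(168.9,272.1))}
a=cam("scene");b=cam("top")
for k,(s,t) in pts.items():
    print(k,tri([ray(a[0],a[1],s),ray(b[0],b[1],t)]))
E
python3 -c "
import cv2
a=cv2.imread('pics/a_scene.png');b=cv2.imread('pics/a_top.png')
cv2.imwrite('pics/a2s.png',cv2.resize(a[120:300,160:400],None,fx=3.3,fy=3.3,interpolation=2))
cv2.imwrite('pics/a2t.png',cv2.resize(b[130:310,180:380],None,fx=3.3,fy=3.3,interpolation=2))"
```

```text
fine (array([0.49212966, 0.10762134, 0.23091391]), [np.float64(0.003652984581911424), np.float64(0.0036529845819114133)])
coarse (array([0.50777602, 0.10578306, 0.22189946]), [np.float64(0.0035405724476359874), np.float64(0.003540572447635779)])
carr (array([0.5797638 , 0.12034476, 0.13379373]), [np.float64(0.00025081932031566776), np.float64(0.0002508193203156509)])
tip (array([0.66630387, 0.10912795, 0.07343769]), [np.float64(0.005380070370826899), np.float64(0.005380070370826883)])
sam (array([0.67183879, 0.11160705, 0.04371027]), [np.float64(0.005112946233079915), np.float64(0.005112946233079828)])
```

View pics/a_scene.png

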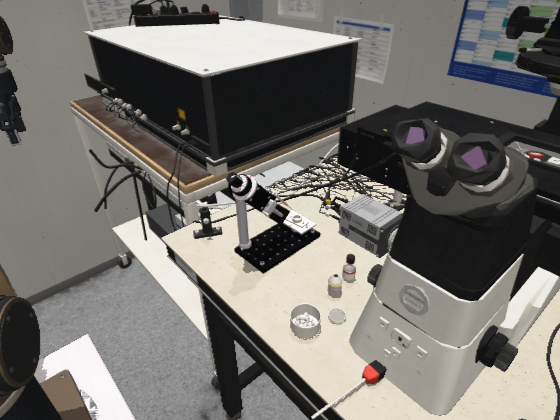

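View pics/a_top.png

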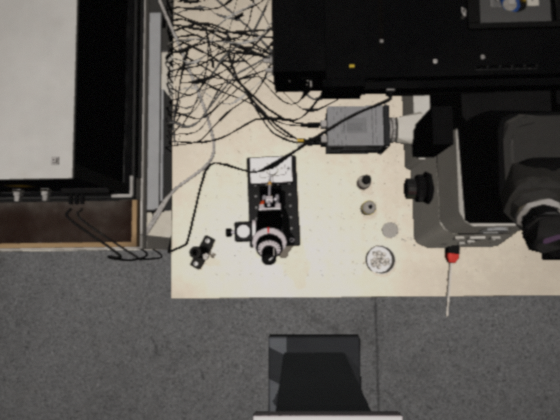

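View pics/a2s.png

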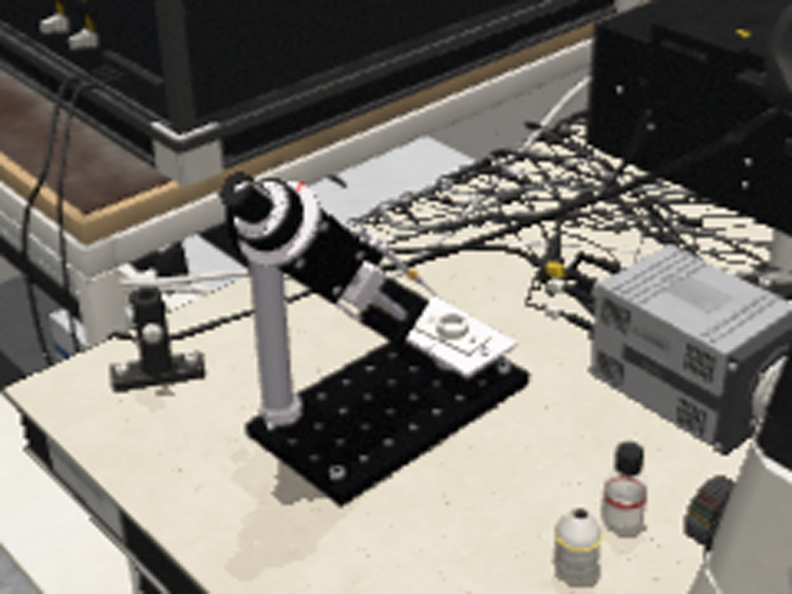

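View pics/a2t.png

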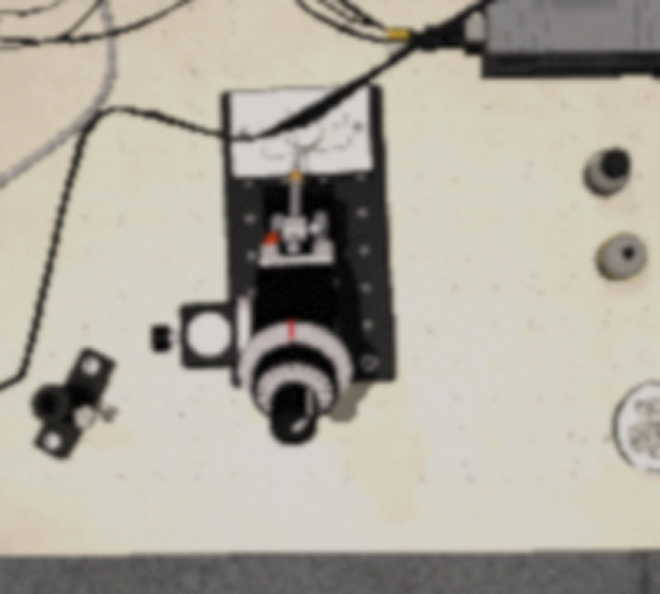

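Both views show the positioner with its knob at the upper end. The white line is off to the right of the red datum. The moves can only shift the tool and turn it about its own x axis, so the tool stays vertical. I'll therefore twist in short strokes across the horizontal diameter. First I'll move over the knob and look with the wrist camera.

>>> {"method": "arm_command", "body": {
  "increments": [
    [[-2,0,0,-0.16],[-2,0,0,-0.165],[-1,-5,1.1,0],[-1,-5,1.1,0],[-1,-5,1.1,0],[-1,-5,1.1,0],[-1,-5,1.1,0],[0,-4.7,3,0],[0,-4.7,3,0],[0,-4.7,3,0],[0,-4.7,3,0],[0,-4.7,3,0],[0,-4.7,3,0],[0,0,0,0]]
  ],
  "grip": 6
}}

```text
time: 2.8
eef_pos: [0.4517, 0.105, 0.3212]
tcp_rot: [0.002, 0.707, -0.002, 0.707]
contact_force: [0.2, 0.5, -0.1]
opening: 0.704
```

```bash
python3 - <<'E'
from h import *
s=sensors.get_state();print(s["time"],s["eef_pos"],s["tcp_rot"],s["opening"],s["contact_force"],s["wrist_torque"],s["qpos"])
a=cam("scene");b=cam("top");w=cam("wrist")
im=optics.read_camera("wrist"); cv2.imwrite("pics/b_w.png",im)
A={"fine_knob":((182.6,231.4),(254.1,268.7)),"coarse_ring":((184.1,238.5),(245,270))}
for q in ["fine_knob","coarse_ring","carriage_face","probe_tip"]:
    p=optics.place_of("wrist",q); print(q,[(np.round(x["at"],1),round(x["conf"],2)) for x in p[:2]])
    if q in A and p:
        rs=[ray(a[0],a[1],A[q][0]),ray(b[0],b[1],A[q][1]),ray(w[0],w[1],p[0]["at"])]
        print(tri(rs), tri(rs[1:]),tri([rs[0],rs[2]]))
E
```

```text
2.8 [0.45171737 0.10495688 0.32120468] [ 0.00184474  0.70720701 -0.00216943  0.70700081] 0.7042509214903819 [ 0.22381897  0.46811164 -0.11980722] [ 0.08716648 -0.03595925 -0.01888633] [ 9.22273524e-03 -2.54655788e-01  1.96230021e+00 -4.59916913e-04
  1.43424537e+00 -1.55583401e+00]
fine_knob []
coarse_ring [(array([273.4, 283.3]), 0.72)]
(array([0.50787633, 0.10748448, 0.22035193]), [np.float64(0.0027581106728088727), np.float64(0.004600486397783465), np.float64(0.002054798643899039)]) (array([0.5110237 , 0.1068872 , 0.21222188]), [np.float64(0.0025631519454608854), np.float64(0.002563151945460896)]) (array([0.50620664, 0.10937592, 0.22094705]), [np.float64(0.0002719889180115947), np.float64(0.00027198891801171913)])
carriage_face []
probe_tip [(array([190. , 385.1]), 0.48)]
```

View pics/b_w.png

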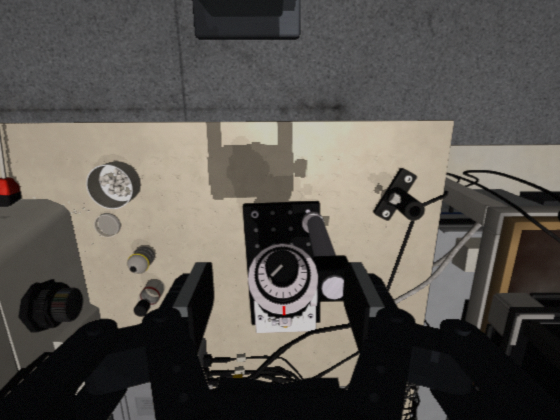

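```bash
python3 - <<'E'
from h import *
im=cv2.imread("pics/b_w.png")
cv2.imwrite("pics/b_w2.png",cv2.resize(im[230:345,230:365],None,fx=5.5,fy=5.2,interpolation=2))
w=cam("wrist")
def axis(psi): return np.array([-np.sin(np.radians(40))*np.cos(psi),-np.sin(np.radians(40))*np.sin(psi),np.cos(np.radians(40))])
# overlay model
big=cv2.resize(im,None,fx=4,fy=4,interpolation=2)
c=np.array([0.507,0.1085,0.2205])
def circ(big,cen,a,r,col):
    u=np.cross(a,[0,1,0]);u/=np.linalg.norm(u);v=np.cross(a,u)
    pts=[proj(w[0],w[1],cen+r*(np.cos(t)*u+np.sin(t)*v)) for t in np.linspace(0,2*np.pi,60)]
    cv2.polylines(big,[np.int32([[p[1]*4+1.5,p[0]*4+1.5] for p in pts])],True,col,1)
a=axis(0)
circ(big,c+36.5e-3*a,a,.012,(0,255,0));circ(big,c+8e-3*a,a,.0225,(255,0,0));circ(big,c-10e-3*a,a,.03,(0,255,255))
cv2.imwrite("pics/b_w3.png",big[230*4:345*4,220*4:365*4])
E
```

```text
(no output)
```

View pics/b_w2.png

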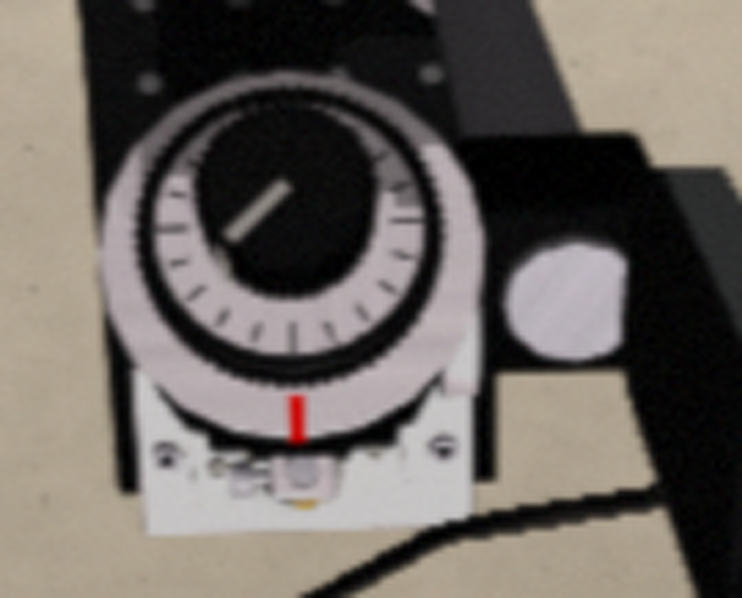

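View pics/b_w3.png

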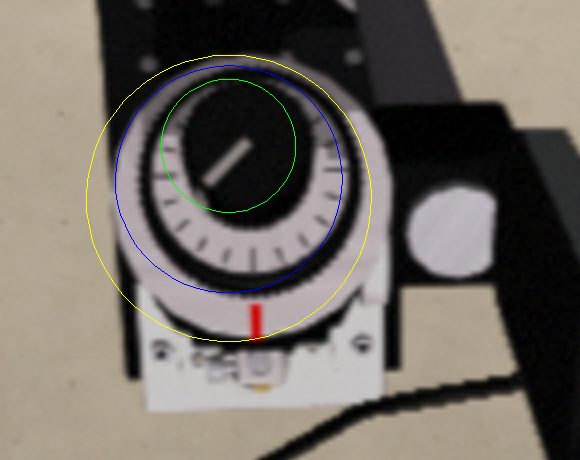

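```bash
cat > fit.py <<'E'
from h import *
from scipy.optimize import least_squares
def axis(psi): return np.array([-np.sin(np.radians(40))*np.cos(psi),-np.sin(np.radians(40))*np.sin(psi),np.cos(np.radians(40))])
w=cam("wrist");S=cam("scene");T=cam("top")
def px(x,y): return np.array([230+(y-1.5)/4,220+(x-1.5)/4])
def res(p):
    c=p[:3];a=axis(p[3]);u=np.array([np.sin(p[3]),-np.cos(p[3]),0]) # horizontal perp
    P=lambda q,k=w:np.array(proj(k[0],k[1],q))
    r=list(P(c+36.5e-3*a)-px(249,142))
    f=c-10e-3*a
    e1,e2=P(f+.03*u)[1],P(f-.03*u)[1]
    r+=[abs(e1-e2)-70, (e1+e2)/2-px(253,0)[1]]
    n=np.cross(u,a); n=n if n[0]>0 else -n
    r.append(P(f+.03*n)[0]-px(0,340)[0]); r.append(P(f+.027*n)[1]-px(256,0)[1])
    r+=list((P(c,S)-[184.1,238.5])*.3)+list((P(c,T)-[245,270])*.3)
    r+=list((P(c+.0235*a,S)-[182.6,231.4])*.3)+list((P(c+.0235*a,T)-[254.1,268.7])*.3)
    return np.array(r)
o=least_squares(res,[.507,.1085,.2205,0])
print(o.x,np.round(o.fun,2)); a=axis(o.x[3]); print("fine",o.x[:3]+.0235*a)
E
python3 fit.py
```

```text
[0.50901706 0.11307912 0.21637192 0.04127573] [ 0.52 -0.12  0.02 -0.32 -0.6   0.04  0.2   0.09  0.32 -1.55 -0.82  0.3
  0.23 -1.26]
fine [0.49392442 0.11245581 0.23437397]
```

```bash
python3 - <<'E'
from h import *
s=sensors.get_state();p=np.array(s["eef_pos"])
for n in ["scene","top"]:
    K,W,m=cam(n); im=optics.read_camera(n)
    r,c=proj(K,W,p); r2,c2=proj(K,W,np.array([.509,.113,.2164]));r3,c3=proj(K,W,np.array([.509,.107,.2164]))
    print(n,r,c,r2,c2,r3,c3)
    big=cv2.resize(im,None,fx=4,fy=4,interpolation=2)
    for (y,x,col) in [(r,c,(0,0,255)),(r2,c2,(0,255,0)),(r3,c3,(255,0,255))]: cv2.drawMarker(big,(int(4*x+1.5),int(4*y+1.5)),col,0,16,1)
    y0=int(4*r2)-300;x0=int(4*c2)-350
    cv2.imwrite(f"pics/c_{n}.png",big[y0:y0+600,x0:x0+700])
E
```

```text
scene 147.84646949932258 210.25589801819632 184.7836917492668 238.8075184731856 185.86370251218852 240.5228035352497
top 284.99849315216744 262.98091345295416 246.06836153942965 264.8759852819942 246.03283290260373 268.32869556519415
```

View pics/c_top.png

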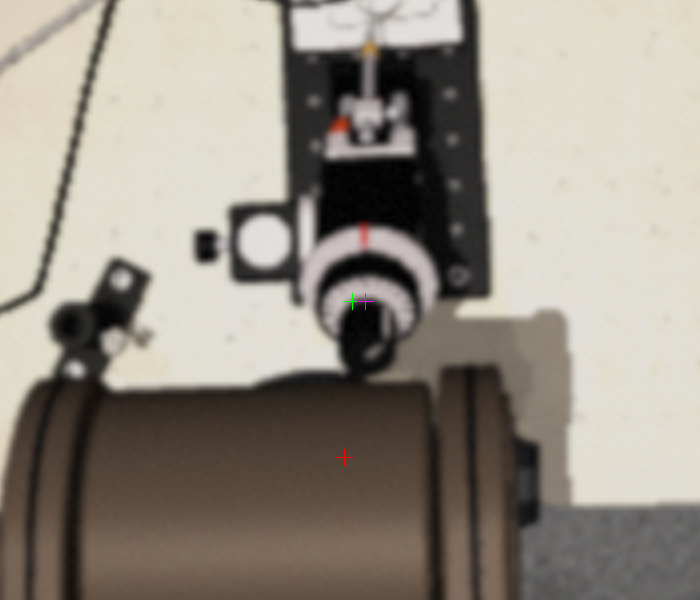

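View pics/c_scene.png

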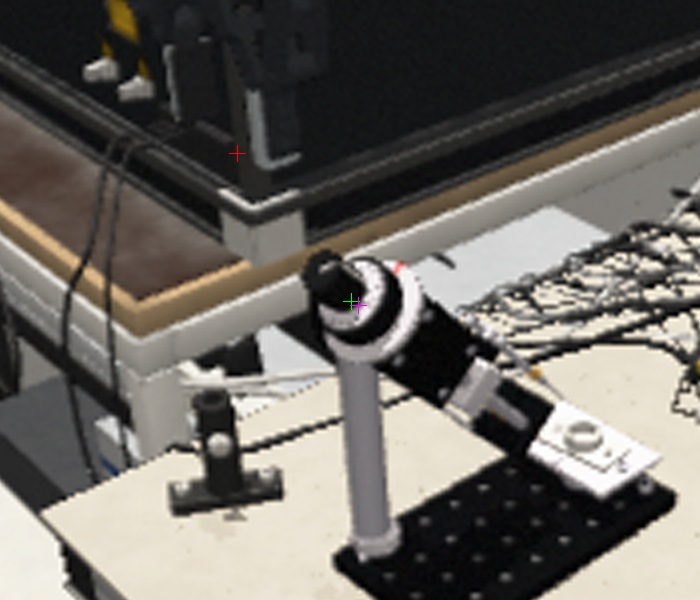

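```bash
python3 - <<'E'
from h import *
K,W,m=cam("wrist"); print(np.round(W,4), sensors.get_state()["eef_pos"])
for z,at in [(.2087,(279,282.9)),(.244,(265.1,281.9))]:
    o,d=ray(K,W,at); t=(z-o[2])/d[2]; print(o+t*d,t)
E
```

```text
[[-3.000e-03 -9.513e-01 -3.083e-01  3.704e-01]
 [ 1.000e+00 -2.600e-03 -1.700e-03  1.089e-01]
 [ 8.000e-04 -3.083e-01  9.513e-01  4.648e-01]
 [ 0.000e+00  0.000e+00  0.000e+00  1.000e+00]] [0.44993719 0.10890959 0.32147306]
[0.51706867 0.11371951 0.2087    ] 0.29514335773992373
[0.48541891 0.11224809 0.244     ] 0.24896265243612936
```

```bash
python3 - <<'E'
from h import *
s=sensors.get_state(); im=optics.read_camera("wrist"); cv2.imwrite("pics/d_w.png",im); print(s["eef_pos"],s["dq"])
for q in ["fine_knob","coarse_ring"]:
    p=optics.place_of("wrist",q); print(q,[(np.round(x["at"],1),round(x["conf"],2)) for x in p[:2]])
big=cv2.resize(im,None,fx=4,fy=4,interpolation=2)
cv2.imwrite("pics/d_w3.png",big[230*4:345*4,220*4:365*4])
E
```

```text
[0.44993719 0.10890959 0.32147306] [-0.0022625   0.00304321  0.00044086 -0.00110947 -0.00012183 -0.00049977]
fine_knob [(array([269.1, 275.1]), 0.74)]
coarse_ring [(array([276.9, 278.5]), 0.67)]
```

View pics/d_w3.png

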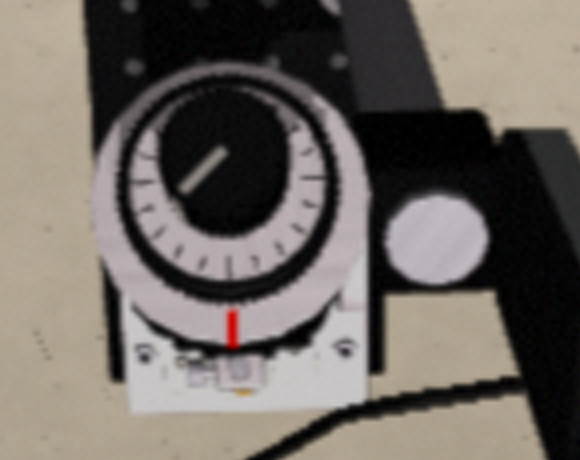

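```bash
sed -i 's/px(249,142)/px(225,150)/; s/abs(e1-e2)-70,/abs(e1-e2)-69.5,/; s/px(253,0)/px(231,0)/; s/px(0,340)/px(0,348)/; s/px(256,0)/px(232,0)/' fit.py; cat >> fit.py <<'E'
c=o.x[:3]; u=np.array([np.sin(o.x[3]),-np.cos(o.x[3]),0]); n=np.cross(u,a); n=n if n[0]>0 else -n
f=c+.0365*a
O,d=ray(w[0],w[1],px(183,192)); t=np.dot(f-O,a)/np.dot(d,a); v=O+t*d-f
print("line angle", v@n, v@u, np.arctan2(v@u*1, v@n), "len",np.linalg.norm(v))
print("a",a,"n",n)
E
python3 fit.py
```

```text
[0.51042271 0.10811284 0.21741928 0.0282181 ] [ 0.49  0.03  0.69 -0.24 -0.73  0.12  0.27  0.67  0.06 -0.71 -0.76  0.86
 -0.02 -0.43]
fine [0.49532322 0.10768665 0.23542132]
line angle 0.007061477037829108 0.0076985447542679405 0.8285330965446165 len 0.010446628608754796
a [-0.64253171 -0.01813584  0.76604444] n [0.76573948 0.02161345 0.64278761]
```

>>> {"method": "arm_command", "body": {
  "increments": [
    [[0,-0.1,2.1,0],[0,0,2.1,0],[2.5,0,0,0.14],[2.5,0,0,0.13],[2,0,0,0.13],[1.7,0,0,0],[0,0,0,0],[0,0,0,0]]
  ],
  "grip": 5,
  "grip_force": 20
}}

```text
time: 4.3
eef_pos: [0.493, 0.1069, 0.2353]
tcp_rot: [0.14, 0.693, -0.14, 0.694]
contact_force: [0.2, 0.2, 0.1]
opening: 0.582
```

```bash
cat > look.py <<'E'
from h import *
import sys
tag=sys.argv[1]
s=sensors.get_state();print(s["time"],s["eef_pos"],"yaw",R.from_quat(s["tcp_rot"]).as_matrix()[:2,1],s["opening"],s["contact_force"],s["wrist_torque"])
for n in sys.argv[2:]:
    K,W,m=cam(n); im=optics.read_camera(n); big=cv2.resize(im,None,fx=4,fy=4,interpolation=2)
    r,c=proj(K,W,np.array([.505,.108,.22])); y0=max(0,int(4*r)-270);x0=max(0,int(4*c)-350)
    cv2.imwrite(f"pics/{tag}_{n}.png",big[y0:y0+540,x0:x0+700]); print(n,x0,y0)
E
python3 look.py e wrist scene
```

```text
4.3 [0.49296044 0.10688067 0.23525031] yaw [0.38814249 0.92159918] 0.5819270035017491 [0.15841301 0.15988661 0.14452578] [ 0.02894074 -0.0200958  -0.05543715]
wrist 804 842
scene 604 469
```

View pics/e_wrist.png

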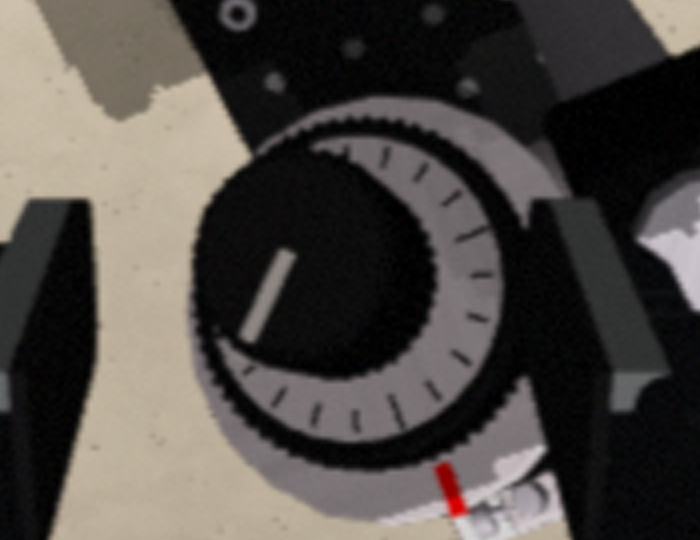

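View pics/e_scene.png

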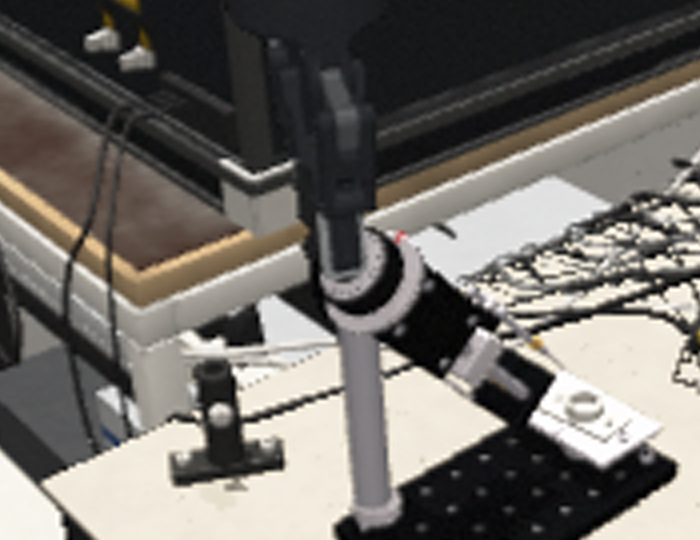

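>>> {"method": "arm_command", "body": {
  "increments": [
    [[0.5,0,0,0],[0.5,0,0,0],[0,0,0,0]]
  ]
}}

```text
time: 4.78
eef_pos: [0.4925, 0.1069, 0.2245]
tcp_rot: [0.14, 0.693, -0.14, 0.693]
contact_force: [-0.3, 0.3, 1.1]
opening: 0.586
```

>>> {"method": "arm_command", "body": {
  "increments": [
    [[0,0,0,0],[0,0,0,0],[0,0,0,0],[0,0,0,0]]
  ],
  "grip": 1.5,
  "grip_force": 20
}}

```text
time: 5.28
eef_pos: [0.4932, 0.108, 0.2257]
tcp_rot: [0.141, 0.692, -0.139, 0.694]
contact_force: [-1.5, 4.2, 5.1]
opening: 0.319
```

```bash
python3 look.py f wrist
```

```text
5.275 [0.49317769 0.10800323 0.22571181] yaw [0.38872288 0.92134661] 0.3194434080983576 [-1.49641516  4.2043479   5.11932705] [ 0.87957452 -0.00856046  0.16983212]
wrist 797 882
```

View pics/f_wrist.png

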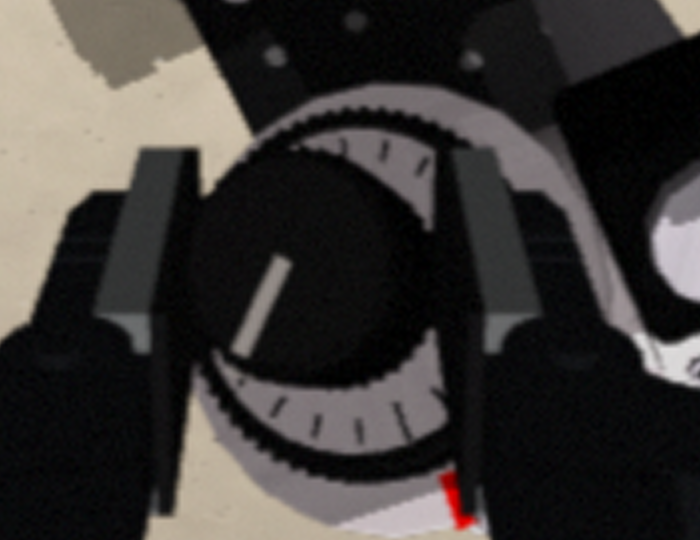

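>>> {"method": "arm_command", "body": {
  "increments": [
    [[0,0,0,-0.13],[0,0,0,-0.13],[0,0,0,-0.13]]
  ]
}}

```text
time: 5.7
eef_pos: [0.4945, 0.1072, 0.2245]
tcp_rot: [0.003, 0.705, -0.002, 0.71]
contact_force: [5.0, 4.1, 0.4]
opening: 0.275
```

```bash
python3 look.py g wrist
```

```text
5.7 [0.49453625 0.10722718 0.22449586] yaw [0.00587548 0.99998168] 0.2753520943588591 [4.97569657 4.09731324 0.3662501 ] [ 0.83072159 -0.58984527  0.10405975]
wrist 765 883
```

View pics/g_wrist.png

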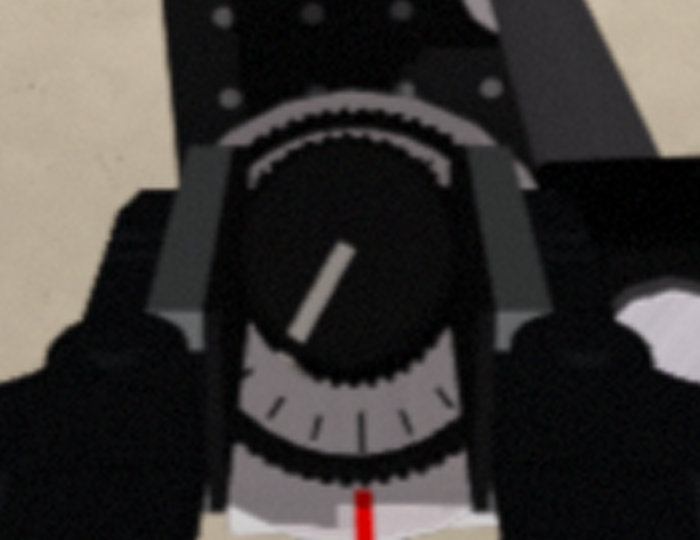

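>>> {"method": "arm_command", "body": {
  "increments": [
    [[0,0,0,-0.13],[0,0,0,-0.13],[0,0,0,-0.14],[0,0,0,0]]
  ]
}}

```text
time: 6.25
eef_pos: [0.4933, 0.1061, 0.2256]
tcp_rot: [-0.137, 0.693, 0.135, 0.695]
contact_force: [-1.5, 2.9, 5.6]
opening: 0.273
```

```bash
python3 look.py i wrist
```

```text
6.25 [0.49327227 0.10613549 0.22561072] yaw [-0.37732342  0.92607559] 0.273045599037562 [-1.53754024  2.92112478  5.567696  ] [-0.93931686 -0.17474862 -1.15833224]
wrist 736 885
```

View pics/i_wrist.png

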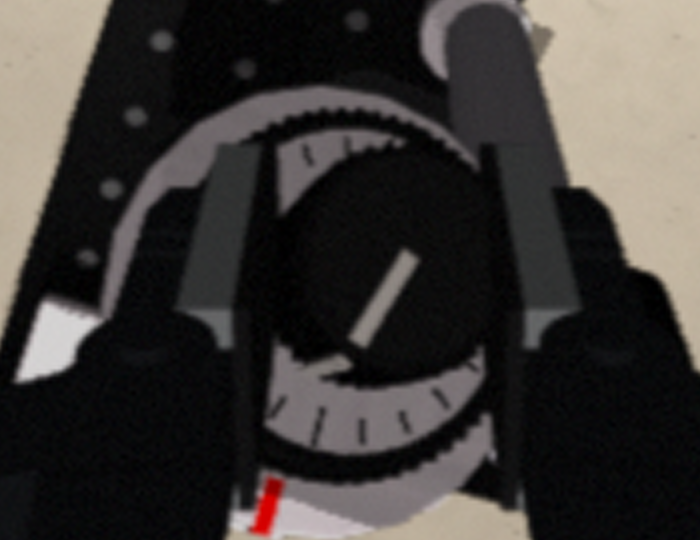

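```bash
cat > ang.py <<'E'
from h import *
# usage: ang.py x0 y0 kx1 ky1 kx2 ky2 [rx1 ry1 rx2 ry2]  (crop px, scale 4; pose = current)
import sys
v=list(map(float,sys.argv[1:])); x0,y0=v[:2]; K,W,m=cam("wrist")
a=np.array([-.64253,-.01814,.76604]);n=np.array([.76574,.02161,.64279]);u=np.array([.0282,-.9996,0])
c=np.array([.5104,.1081,.2174])
def pt(x,y,P):
    o,d=ray(K,W,((y0+y-1.5)/4,(x0+x-1.5)/4)); return o+d*(np.dot(P-o,a)/np.dot(d,a))
def an(q,P):
    d=pt(*q[2:],P)-pt(*q[:2],P); return np.arctan2(d@u,d@n),np.linalg.norm(d)
print("knob",an(v[2:6],c+.0365*a), pt(*v[2:4],c+.0365*a)-(c+.0365*a))
if len(v)>6: print("datum",an(v[6:10],c-.01*a))
E
python3 ang.py 736 885 410 255 358 342 275 480 263 532
```

```text
knob (np.float64(0.2765435285311391), np.float64(0.010405026272963965)) [-0.00050796  0.00026373 -0.00041982]
datum (np.float64(-0.06096017417834315), np.float64(0.006312232827115479))
```

>>> {"method": "arm_command", "body": {
  "increments": [
    [[0,0,0,0],[0,0,0,0],[0,0,0,0.15],[0,0,0,0.15],[0,0,0,0.15],[0,0,0,0.12],[0,0,0,0]]
  ],
  "grip": 4.5
}}

```text
time: 7.18
eef_pos: [0.4922, 0.1066, 0.2236]
tcp_rot: [0.063, 0.705, -0.063, 0.704]
contact_force: [0.3, -1.1, -0.7]
opening: 0.525
```

```bash
python3 look.py j wrist
```

```text
7.175 [0.49221488 0.10661054 0.22358171] yaw [0.17724278 0.98416706] 0.5245824700757313 [ 0.31634161 -1.12071804 -0.69561601] [ 0.00186476 -0.01287827  0.01806398]
wrist 789 901
```

View pics/j_wrist.png

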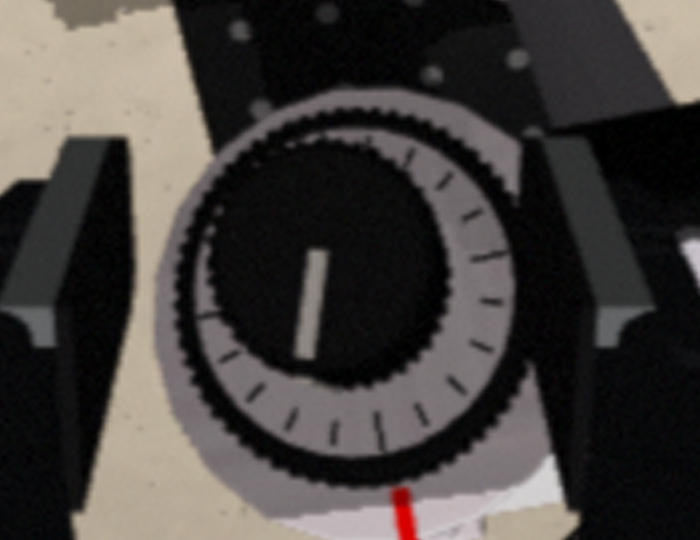

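```bash
python3 ang.py 789 901 317 251 305 357 401 490 407 537
```

```text
knob (np.float64(0.27211474576273004), np.float64(0.010509039735091158)) [-0.00039002 -0.00032088 -0.00033473]
datum (np.float64(0.041295480665749826), np.float64(0.005535915864010389))
```

>>> {"method": "arm_command", "body": {
  "increments": [
    [[0,0,0,0],[0,0,0,0],[0,0,0,0],[0,0,0,0]]
  ],
  "grip": 1.5
}}

```text
time: 7.72
eef_pos: [0.4925, 0.1076, 0.2243]
tcp_rot: [0.064, 0.704, -0.063, 0.704]
contact_force: [0.8, 6.0, -0.8]
opening: 0.296
```

>>> {"method": "arm_command", "body": {
  "increments": [
    [[0,0,0,-0.12],[0,0,0,-0.12],[0,0,0,-0.1],[0,0,0,0]]
  ]
}}

```text
time: 8.22
eef_pos: [0.4933, 0.1067, 0.224]
tcp_rot: [-0.056, 0.704, 0.055, 0.706]
contact_force: [3.7, 5.3, -2.7]
opening: 0.272
```

```bash
python3 look.py k wrist
```

```text
8.225 [0.49328256 0.10665203 0.22398246] yaw [-0.15719845  0.98756647] 0.272102714375223 [ 3.68467588  5.32859943 -2.66778636] [ 0.05401174 -0.72044259 -0.71535187]
wrist 754 894
```

View pics/k_wrist.png

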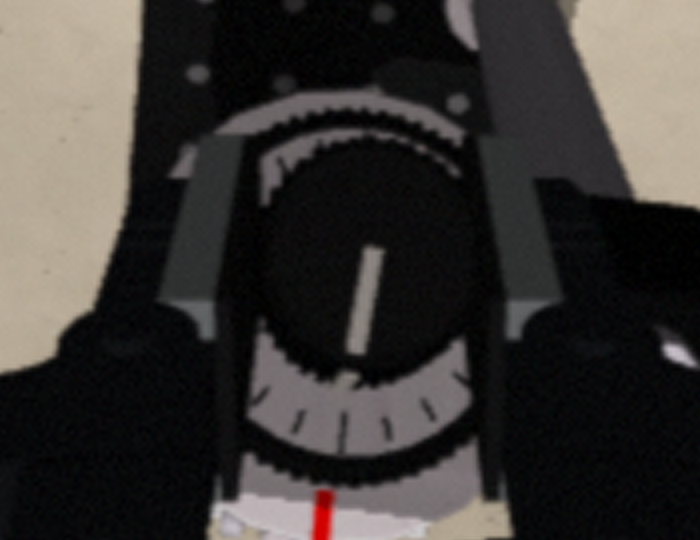

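```bash
python3 ang.py 754 894 372 248 356 353 325 493 320 537
```

```text
knob (np.float64(0.05700266369355242), np.float64(0.010529525099750553)) [-0.0004393  -0.00014151 -0.00037182]
datum (np.float64(0.013132310732796023), np.float64(0.005203527803524187))
```

>>> {"method": "arm_command", "body": {
  "increments": [
    [[0,0,0,-0.07],[0,0,0,0]]
  ]
}}

```text
time: 8.52
eef_pos: [0.4929, 0.1065, 0.2243]
tcp_rot: [-0.081, 0.702, 0.08, 0.703]
contact_force: [1.2, 4.1, -1.1]
opening: 0.269
```

>>> {"method": "arm_command", "body": {
  "increments": [
    [[0,0,0,0],[0,0,0,0],[-2,0,0,0.12],[-2,0,0,0.12],[0,0,0,0],[0,0,0,0]]
  ],
  "grip": 5
}}

```text
time: 9.28
eef_pos: [0.4921, 0.1065, 0.2635]
tcp_rot: [0.003, 0.708, -0.003, 0.707]
contact_force: [0.2, 1.0, 0.7]
opening: 0.59
```

```bash
python3 look.py l wrist scene
```

```text
9.275 [0.49209585 0.10650939 0.26348649] yaw [0.00816513 0.99996654] 0.5897684992569937 [0.17854405 1.00719359 0.66463281] [0.02517817 0.02807115 0.03461692]
wrist 770 762
scene 604 469
```

View pics/l_wrist.png

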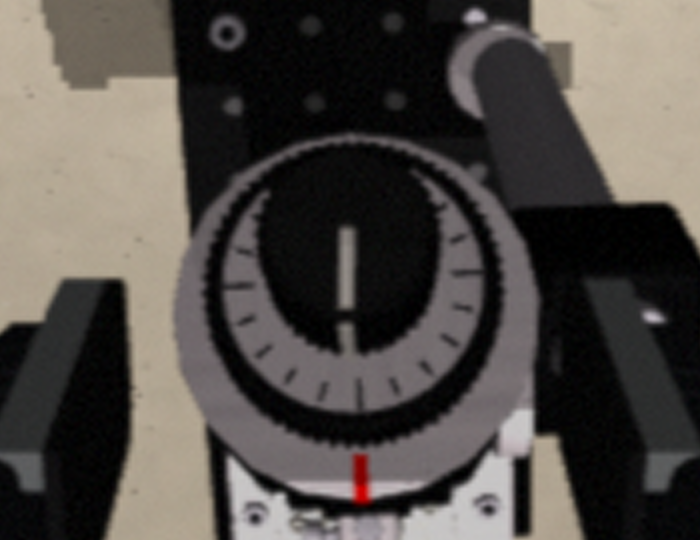

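View pics/l_scene.png

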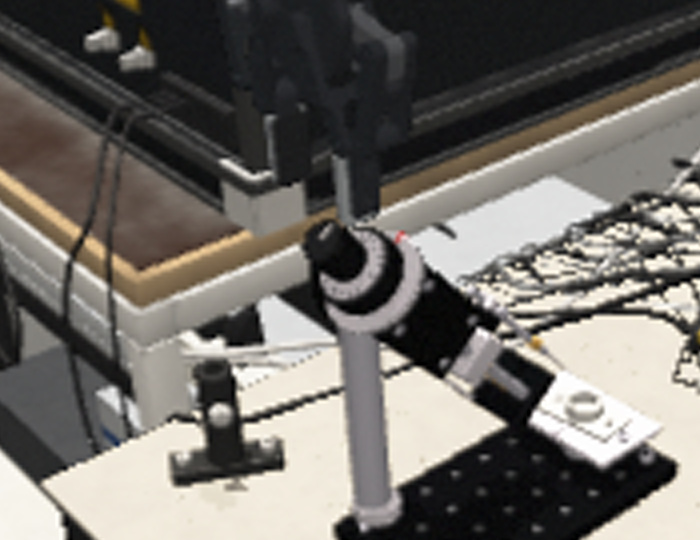

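```bash
python3 ang.py 770 762 347 228 346 308 361 456 363 502; python3 ang.py 770 762 360 378 361 412
```

```text
knob (np.float64(0.041185453473307106), np.float64(0.010576681821198813)) [-8.93619184e-04  3.19942095e-05 -7.48781734e-04]
datum (np.float64(-0.011917007787207702), np.float64(0.006882870923598303))
knob (np.float64(0.0029637618509708954), np.float64(0.00418595732004192)) [0.01400074 0.00152063 0.01177938]
```

```bash
python3 - <<'E'
from h import *
K,_,m=cam("wrist")
T=np.eye(4);T[:3,:3]=R.from_quat([.00265,.7072,-.00265,.707]).as_matrix();T[:3,3]=[.44994,.10891,.32147]
W=T@np.array(m["mount"])
t=cam("top")
def f(x,y): return ((230*4+y-1.5)/4,(880+x-1.5)/4)
x0=int(4*264.8759)-350;y0=int(4*246.068)-300
g=lambda x,y:((y0+y-1.5)/4,(x0+x-1.5)/4)
print(tri([ray(K,W,f(436,240)),ray(t[0],t[1],g(264,242))]))
# black clamp block corners: wrist far-left-top edge
print(tri([ray(K,W,f(485,110)),ray(t[0],t[1],g(232,281))]))
# check ring centre-ish red datum
print(tri([ray(K,W,f(232,348)),ray(t[0],t[1],g(365,225))]))
E
```

```text
(array([0.53628685, 0.15440249, 0.19472858]), [np.float64(0.0006011204279557945), np.float64(0.0006011204279557577)])
(array([0.51993173, 0.17203861, 0.16140597]), [np.float64(0.0007056183519141915), np.float64(0.0007056183519142046)])
(array([0.54182016, 0.10740422, 0.22659287]), [np.float64(0.0009345895671491117), np.float64(0.0009345895671491129)])
```

```bash
python3 - <<'E'
from h import *
K,_,m=cam("wrist"); M=np.array(m["mount"])
def tip(x0,y0,x,y,z=-.011):
    o,d=ray(K,M,((y0+y-1.5)/4,(x0+x-1.5)/4)); t=(z-o[2])/d[2]; return o+t*d
print("l",tip(770,762,583,280),tip(770,762,125,281))
print("k",tip(754,894,483,135),tip(754,894,242,135))
E
```

```text
l [-0.00698587  0.02716234 -0.011     ] [-0.00724564 -0.02409505 -0.011     ]
k [-0.00371749  0.01445397 -0.011     ] [-0.00372546 -0.01309442 -0.011     ]
```

>>> {"method": "arm_command", "body": {
  "increments": [
    [[0,0.1,1.1,-0.13],[0,0,0,-0.13],[2,0,0,0],[2,0,0,0],[1,0,0,0],[0.7,0,0,0],[0,0,0,0]]
  ],
  "grip": 5.9
}}

```text
time: 10.25
eef_pos: [0.5034, 0.1076, 0.207]
tcp_rot: [-0.088, 0.702, 0.088, 0.701]
contact_force: [0.1, -0.6, 0.5]
opening: 0.69
```

```bash
python3 look.py m wrist scene
```

```text
10.25 [0.50335345 0.10763136 0.20701403] yaw [-0.24766887  0.96884473] 0.6902483063688667 [ 0.09559271 -0.62855507  0.46851072] [ 0.01484695  0.06902064 -0.01643211]
wrist 757 897
scene 604 469
```

View pics/m_wrist.png

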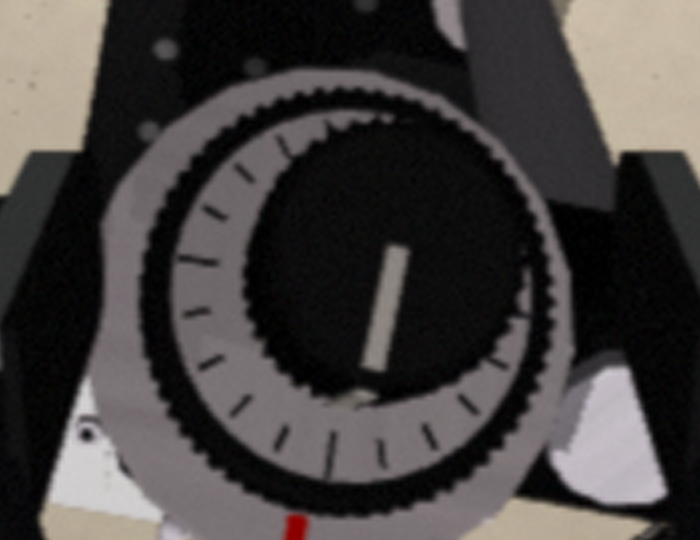

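View pics/m_scene.png

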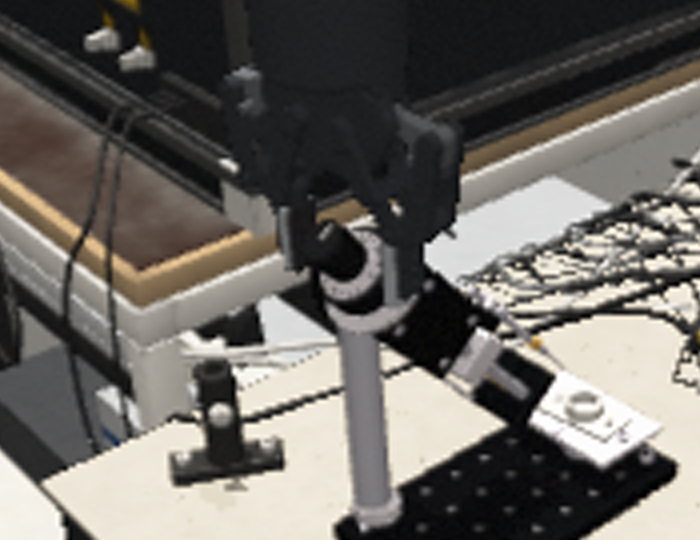

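>>> {"method": "arm_command", "body": {
  "increments": [
    [[0,0,0,0],[0,0,0,0],[0,0,0,0],[0,0,0,0.1]]
  ],
  "grip": 3.5,
  "grip_force": 20
}}

```text
time: 10.85
eef_pos: [0.5048, 0.1073, 0.2084]
tcp_rot: [-0.053, 0.704, 0.052, 0.707]
contact_force: [5.1, -3.6, -2.1]
opening: 0.519
```

```bash
python3 look.py n wrist
```

```text
10.85 [0.50475827 0.1072729  0.20842383] yaw [-0.14804364  0.98898042] 0.5187954772108327 [ 5.08513356 -3.60997529 -2.07375823] [-0.16155205 -0.71033217  0.36109089]
wrist 764 881
```

View pics/n_wrist.png

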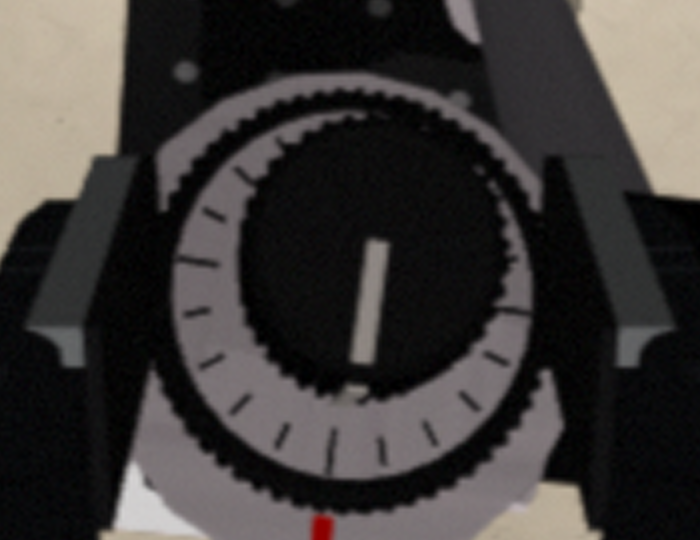

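>>> {"method": "arm_command", "body": {
  "increments": [
    [[0,0,0,0.13],[0,0,0,0.13],[0,0,0,0.13],[0,0,0,0]]
  ]
}}

```text
time: 11.4
eef_pos: [0.5033, 0.1096, 0.2088]
tcp_rot: [0.086, 0.702, -0.082, 0.702]
contact_force: [-3.0, 2.1, 5.8]
opening: 0.517
```

```bash
python3 look.py o wrist
```

```text
11.4 [0.50334752 0.10959803 0.20878831] yaw [0.23523872 0.97192514] 0.5168158971586397 [-2.9523563   2.0981247   5.83152558] [0.88452672 0.3386681  0.59025198]
wrist 750 892
```

View pics/o_wrist.png

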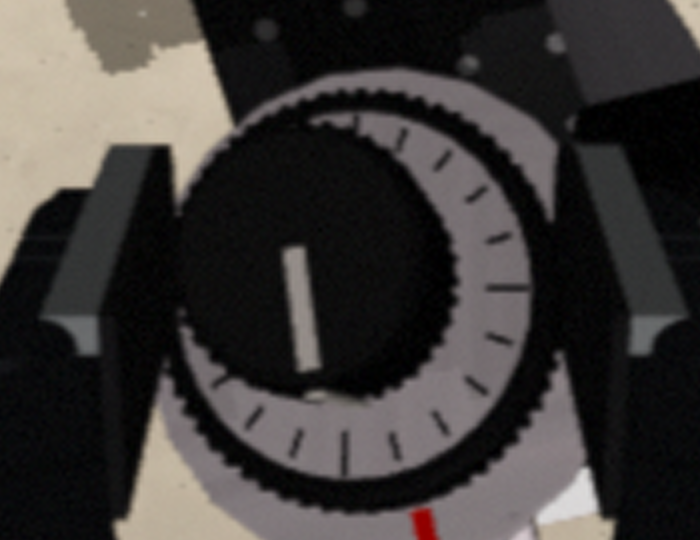

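```bash
cat >> ang.py <<'E'
print("ring",an(v[2:6],c+.008*a)[0])
E
python3 ang.py 750 892 345 432 345 474; python3 ang.py 750 892 295 248 310 370;  python3 - <<'E'
from h import *
s=sensors.get_state()
a=np.array([-.64253,-.01814,.76604]);c=np.array([.5104,.1081,.2174]);F=s["contact_force"];M=s["wrist_torque"];p=s["eef_pos"]
for k in (0,.019,.1,.15,.2):
    print(k,(M+np.cross(p+[0,0,k]-c,F))@a)
E
```

```text
knob (np.float64(0.20316375629760705), np.float64(0.003342487486421296)) [0.01192443 0.00155619 0.01003868]
ring 0.2031637562976085
knob (np.float64(0.06348442018260575), np.float64(0.010642585731811403)) [-0.00048485 -0.00012666 -0.00040967]
ring 0.06348442018260672
0 -0.1844370206009847
0.019 -0.16439168832142487
0.1 -0.07893527176119568
0.15 -0.026184397341301114
0.2 0.026566477078593453
```

```bash
cat >> ang.py <<'E'
q=pt(*v[4:6],c+.008*a)-(c+.008*a); print("ringpos",np.arctan2(q@u,q@n),np.linalg.norm(q))
E
python3 ang.py 750 892 345 432 345 474
python3 - <<'E'
import subprocess
E
sed -n 1,1p /dev/null
```

```text
knob (np.float64(0.20316375629760705), np.float64(0.003342487486421296)) [0.01192443 0.00155619 0.01003868]
ring 0.2031637562976085
ringpos 0.24477390095109328 0.018591596782865
```

>>> {"method": "arm_command", "body": {
  "increments": [
    [[0,0,0,0],[0,0,0,0],[0,0,0,-0.135],[0,0,0,-0.135],[0,0,0,-0.135],[0,0,0,-0.135],[0,0,0,0]]
  ],
  "grip": 5.6
}}

```text
time: 12.32
eef_pos: [0.5026, 0.1074, 0.2066]
tcp_rot: [-0.105, 0.7, 0.105, 0.698]
contact_force: [-3.5, -2.0, 1.4]
opening: 0.654
```

```bash
python3 look.py p wrist
```

```text
12.325 [0.50258755 0.10737781 0.20661055] yaw [-0.29401454  0.95580089] 0.6543272605828838 [-3.5095922  -1.95914482  1.39968962] [-0.31848838  0.516224   -0.0918066 ]
wrist 756 905
```

>>> {"method": "arm_command", "body": {
  "increments": [
    [[0,0,0,0],[0,0,0,0],[0,0,0,0],[0,0,0,0.15],[0,0,0,0.15],[0,0,0,0.15],[0,0,0,0.15],[0,0,0,0]]
  ],
  "grip": 3.5,
  "grip_force": 35
}}

```text
time: 13.38
eef_pos: [0.5021, 0.1104, 0.209]
tcp_rot: [0.108, 0.701, -0.104, 0.697]
contact_force: [-9.6, 4.4, 10.1]
opening: 0.509
```

```bash
python3 look.py q wrist
```

```text
13.375 [0.50212434 0.11037868 0.20900233] yaw [0.29561337 0.95529277] 0.5090608640207485 [-9.5697945   4.35012801 10.10921418] [1.41271096 1.43210282 0.56570106]
wrist 748 903
```

View pics/p_wrist.png

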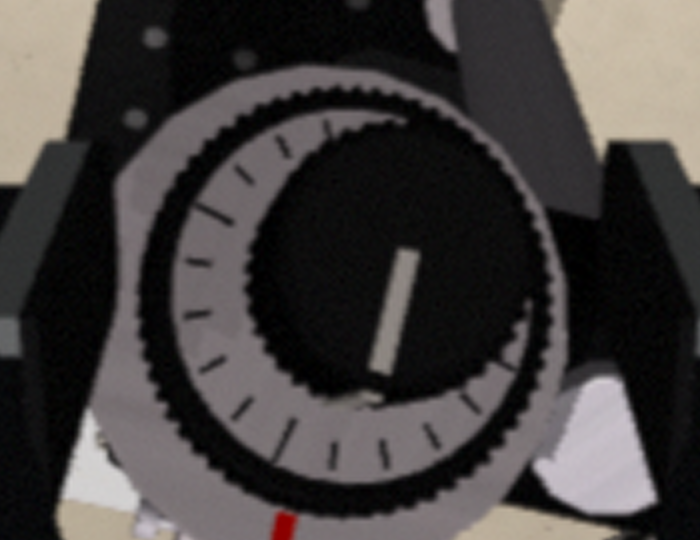

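View pics/q_wrist.png

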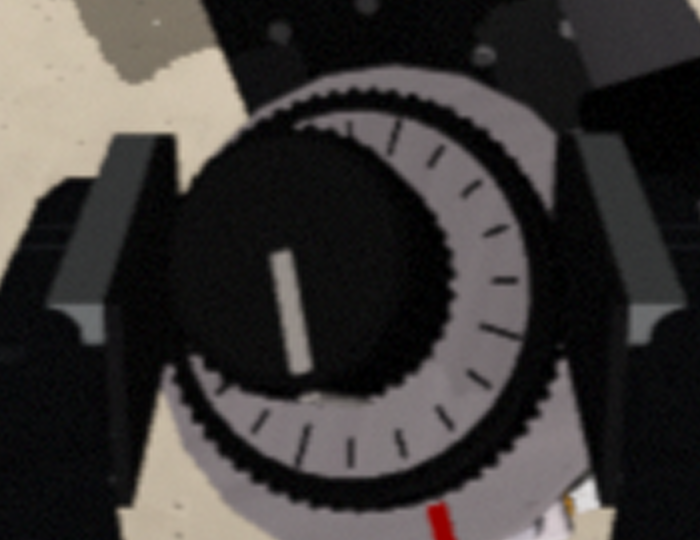

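```bash
python3 ang.py 748 903 308 428 299 467|tail -2; python3 ang.py 748 903 280 252 302 373|head -1
cat > tq.py <<'E'
from h import *
s=sensors.get_state()
a=np.array([-.64253,-.01814,.76604]);c=np.array([.5104,.1081,.2174]);F=s["contact_force"];M=s["wrist_torque"];p=s["eef_pos"]
print([ (k,round(float((M+np.cross(p+[0,0,k]-c,F))@a),3)) for k in (0,.019,.1,.15,.2)])
E
python3 tq.py
```

```text
ring 0.4915242217572512
ringpos 0.5654275317648921 0.018877118865714703
knob (np.float64(0.04751725735023494), np.float64(0.010718319782590014)) [-0.00053813 -0.00039831 -0.0004608 ]
[(0, -0.592), (0.019, -0.53), (0.1, -0.265), (0.15, -0.102), (0.2, 0.062)]
```

>>> {"method": "arm_command", "body": {
  "increments": [
    [[0,0,0,0],[0,0,0,0],[0,0,0,-0.16],[0,0,0,-0.16],[0,0,0,-0.16],[0,0,0,-0.16],[0,0,0,0]]
  ],
  "grip": 5.7
}}

```text
time: 14.3
eef_pos: [0.5026, 0.1071, 0.2072]
tcp_rot: [-0.12, 0.698, 0.119, 0.696]
contact_force: [-5.2, -1.7, 3.4]
opening: 0.669
```

>>> {"method": "arm_command", "body": {
  "increments": [
    [[0,0,0,0],[0,0,0,0],[0,0,0,0],[0,0,0,0.16],[0,0,0,0.16],[0,0,0,0.16],[0,0,0,0.16],[0,0,0,0]]
  ],
  "grip": 3.5,
  "grip_force": 35
}}

```text
time: 15.3
eef_pos: [0.5025, 0.1102, 0.2093]
tcp_rot: [0.108, 0.7, -0.104, 0.698]
contact_force: [-9.0, 4.5, 11.0]
opening: 0.511
```

```bash
python3 look.py r wrist; python3 tq.py
```

```text
15.3 [0.50245741 0.11016938 0.2093475 ] yaw [0.29689186 0.95489739] 0.5109577661384869 [-9.03541202  4.45679045 10.99340389] [1.16040348 1.43572295 0.25467851]
wrist 749 898
[(0, -0.616), (0.019, -0.567), (0.1, -0.359), (0.15, -0.23), (0.2, -0.101)]
```

View pics/r_wrist.png

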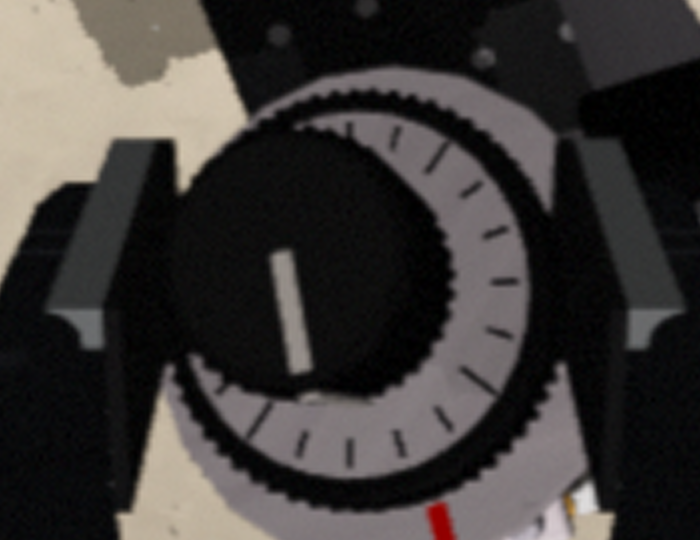

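>>> {"method": "arm_command", "body": {
  "increments": [
    [[0,0,0,0],[0,0,0,0],[-0.3,0,-0.2,-0.16],[0,0,0,-0.16],[0,0,0,-0.16],[0,0,0,-0.16],[0,0,0,0]]
  ],
  "grip": 6.2
}}

```text
time: 16.23
eef_pos: [0.5021, 0.1084, 0.2102]
tcp_rot: [-0.119, 0.696, 0.119, 0.698]
contact_force: [-0.5, 1.2, 0.3]
opening: 0.727
```

```bash
python3 look.py s wrist; python3 tq.py
```

```text
16.225 [0.50214729 0.10842902 0.21019657] yaw [-0.33099535  0.94363235] 0.726538518220564 [-0.45525971  1.16185482  0.28100922] [-0.04756409  0.04454289  0.00391614]
wrist 745 888
[(0, -0.021), (0.019, -0.009), (0.1, 0.041), (0.15, 0.072), (0.2, 0.103)]
```

View pics/s_wrist.png

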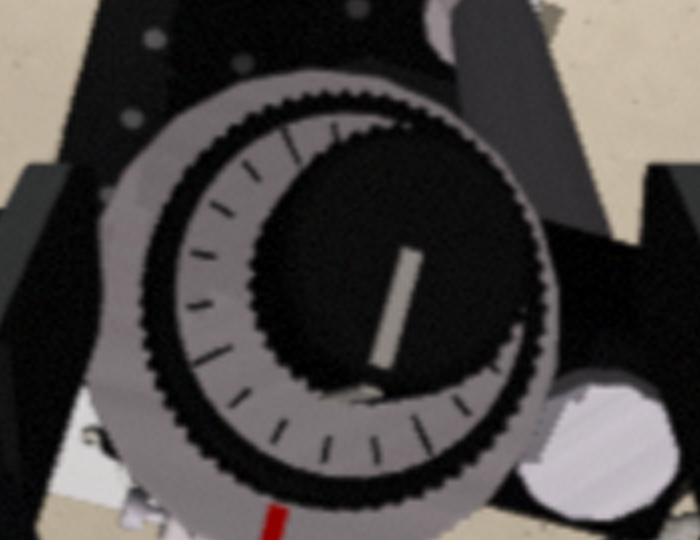

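```bash
python3 ang.py 745 888 229 347 191 363|tail -2;python3 ang.py 745 888 415 415 431 454|tail -2;python3 ang.py 745 888 411 250 380 366|head -1
```

```text
ring 0.9298807350998446
ringpos 0.9113132848046758 0.01886395400433533
ring -0.6489279792465599
ringpos -0.7266135683917991 0.018960635907998964
knob (np.float64(0.04060619041302543), np.float64(0.010597739095048117)) [-0.00059664  0.00010087 -0.00049806]
```

>>> {"method": "arm_command", "body": {
  "increments": [
    [[0,0,0,0],[0,0,0,0],[0,0,0,0],[0,0,0,0.16],[0,0,0,0.16],[0,0,0,0.16],[0,0,0,0.16],[0,0,0,0.04]]
  ],
  "grip": 3.5,
  "grip_force": 35
}}

```text
time: 17.27
eef_pos: [0.5009, 0.111, 0.2126]
tcp_rot: [0.122, 0.698, -0.118, 0.696]
contact_force: [-8.1, 5.0, 10.3]
opening: 0.501
```

>>> {"method": "arm_command", "body": {
  "increments": [
    [[0,0,0,0],[0,0,0,0],[0,0,0,-0.17],[0,0,0,-0.17],[0,0,0,-0.17],[0,0,0,-0.17],[0,0,0,0]]
  ],
  "grip": 6.2
}}

```text
time: 18.15
eef_pos: [0.5016, 0.108, 0.2099]
tcp_rot: [-0.119, 0.697, 0.119, 0.697]
contact_force: [0.0, -0.1, 0.4]
opening: 0.723
```

```bash
python3 look.py t wrist; python3 tq.py
```

```text
18.15 [0.50160949 0.10801037 0.20993673] yaw [-0.33108946  0.94359937] 0.7231332889403348 [ 0.04491955 -0.12099247  0.41927735] [-0.01559753 -0.01846347 -0.00605967]
wrist 747 895
[(0, -0.002), (0.019, 0.003), (0.1, 0.024), (0.15, 0.038), (0.2, 0.051)]
```

View pics/t_wrist.png

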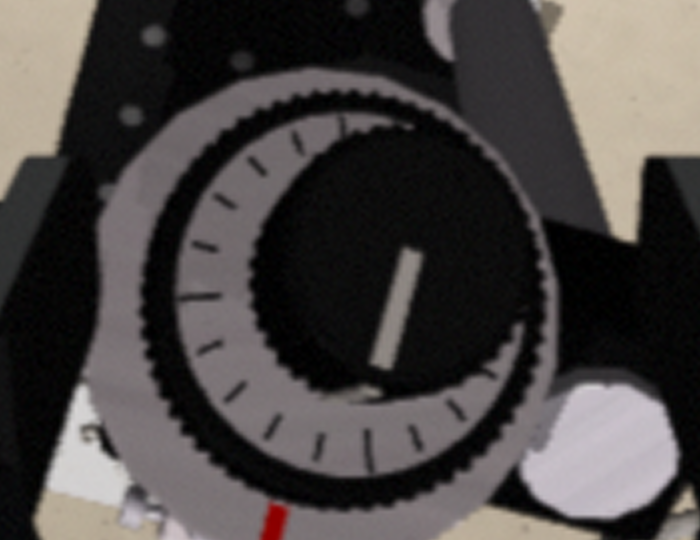

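```bash
python3 ang.py 747 895 221 296 179 298|tail -2;python3 ang.py 747 895 368 429 371 472|tail -2;python3 ang.py 747 895 411 250 380 366|head -1
```

```text
ring 1.2648814772993329
ringpos 1.2689334315148442 0.018833499822788844
ring -0.31460889313659096
ringpos -0.36172046088224874 0.018821162410401115
knob (np.float64(0.04158370243076818), np.float64(0.010572860725215655)) [-0.00051169  0.00010344 -0.00042674]
```

>>> {"method": "arm_command", "body": {
  "increments": [
    [[0,0,0,0],[0,0,0,0],[0,0,0,0],[0,0,0,0.17],[0,0,0,0.17],[0,0,0,0.17],[0,0,0,0.17],[0,0,0,0]]
  ],
  "grip": 3.5,
  "grip_force": 35
}}

```text
time: 19.2
eef_pos: [0.4999, 0.1112, 0.2128]
tcp_rot: [0.123, 0.699, -0.118, 0.695]
contact_force: [-11.1, 6.6, 11.5]
opening: 0.505
```

```bash
python3 tq.py
```

```text
[(0, -0.877), (0.019, -0.793), (0.1, -0.435), (0.15, -0.214), (0.2, 0.007)]
```

>>> {"method": "arm_command", "body": {
  "increments": [
    [[0,0,0,0],[0,0,0,0],[0,0,0,-0.17],[0,0,0,-0.17],[0,0,0,-0.17],[0,0,0,-0.17],[0,0,0,0]]
  ],
  "grip": 6.2
}}

```text
time: 20.08
eef_pos: [0.5016, 0.1079, 0.2099]
tcp_rot: [-0.119, 0.697, 0.119, 0.697]
contact_force: [0.1, 0.4, 0.4]
opening: 0.73
```

```bash
python3 look.py u wrist top scene; python3 tq.py
```

```text
20.075 [0.50158817 0.10790914 0.20986408] yaw [-0.33092296  0.94365777] 0.7299885140236458 [0.09548252 0.41289236 0.38913979] [-0.01090068  0.01972483 -0.01759443]
wrist 748 895
top 720 723
scene 604 469
[(0, -0.018), (0.019, -0.025), (0.1, -0.052), (0.15, -0.069), (0.2, -0.086)]
```

View pics/u_wrist.png

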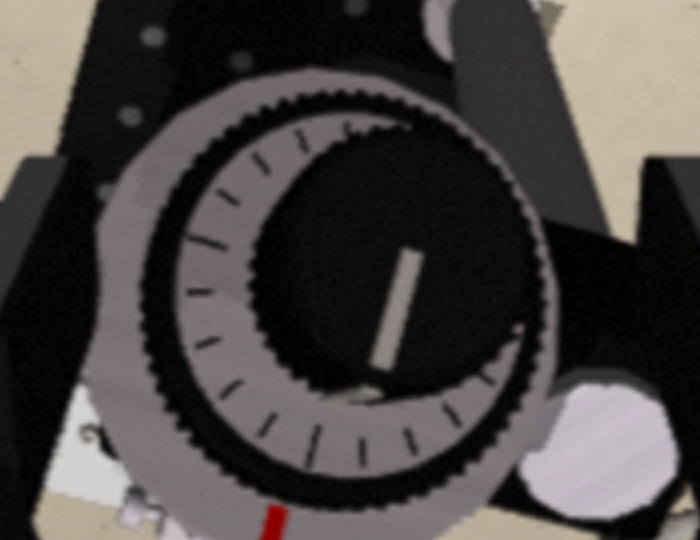

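View pics/u_top.png

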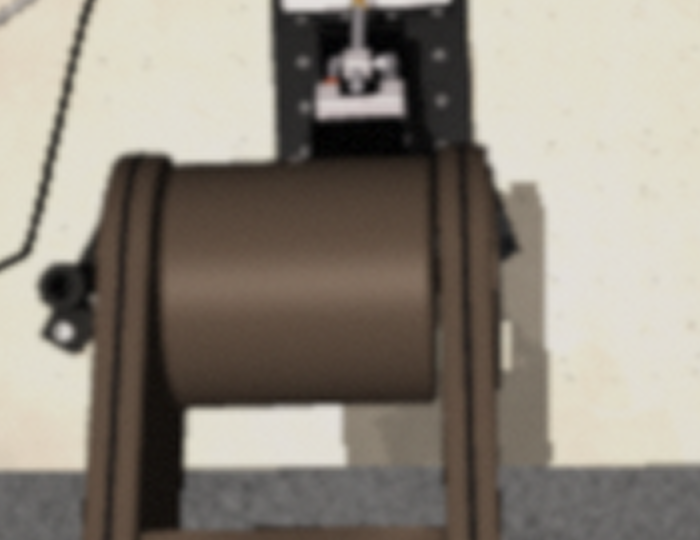

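View pics/u_scene.png

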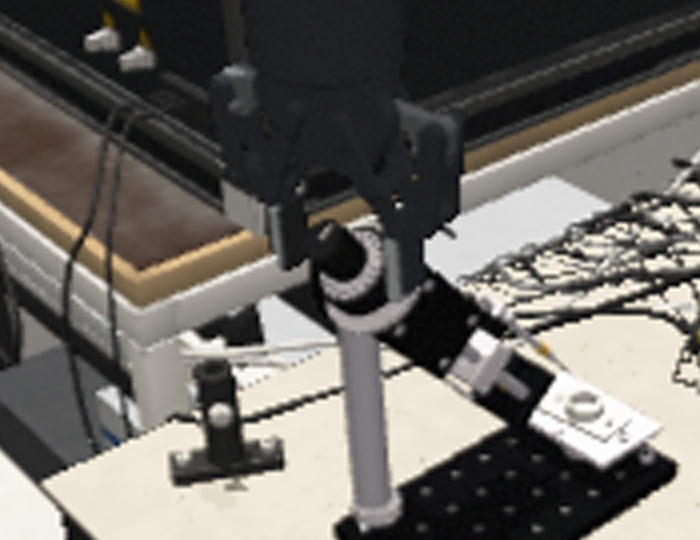

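```bash
python3 ang.py 748 895 225 244 188 236|tail -2;python3 ang.py 748 895 316 428 310 468|tail -2;python3 ang.py 748 895 411 250 380 366|head -1
python3 - <<'E'
import cv2,numpy as np
a=cv2.imread('pics/c_top.png');b=cv2.imread('pics/u_top.png')
A=a[40:180,270:460];B=b[0:140,262:452]
cv2.imwrite('pics/cmp.png',np.hstack([cv2.resize(A,None,fx=2,fy=3),cv2.resize(B,None,fx=2,fy=3)]))
E
```

```text
ring 1.512582880703709
ringpos 1.622225353477469 0.018763121616695928
ring -0.09292294296186811
ringpos -0.02116429321473091 0.018778450211879384
knob (np.float64(0.041135869611876714), np.float64(0.010582818657229369)) [-0.00051434  0.0002606  -0.00042524]
```

View pics/cmp.png

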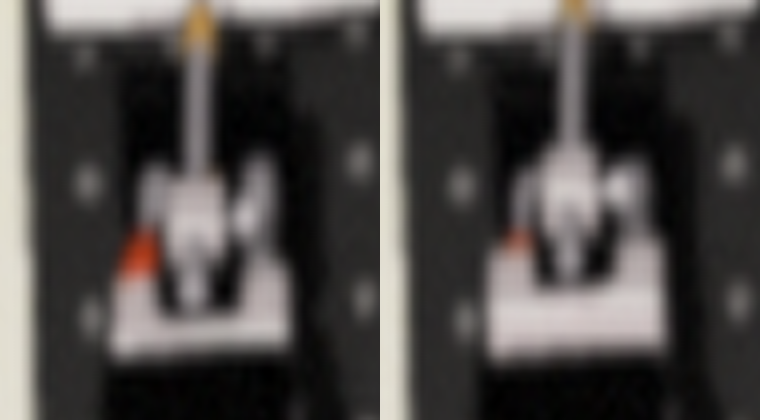

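>>> {"method": "arm_command", "body": {
  "increments": [
    [[0,0,0,0],[0,0,0,0],[0,0,0,0],[0,0,0,0.17],[0,0,0,0.17],[0,0,0,0.17],[0,0,0,0.17],[0,0,0,0]]
  ],
  "grip": 3.5,
  "grip_force": 35
}}

```text
time: 21.22
eef_pos: [0.4999, 0.1112, 0.2128]
tcp_rot: [0.122, 0.699, -0.118, 0.695]
contact_force: [-10.1, 5.9, 12.4]
opening: 0.498
```

```bash
python3 tq.py
```

```text
[(0, -0.871), (0.019, -0.796), (0.1, -0.474), (0.15, -0.276), (0.2, -0.077)]
```

>>> {"method": "arm_command", "body": {
  "increments": [
    [[0,0,0,0],[0,0,0,0],[0,0,0,-0.17],[0,0,0,-0.17],[0,0,0,-0.17],[0,0,0,-0.17],[0,0,0,0]]
  ],
  "grip": 6.2
}}

```text
time: 22.1
eef_pos: [0.5016, 0.1079, 0.2099]
tcp_rot: [-0.119, 0.697, 0.119, 0.697]
contact_force: [-0.6, 1.3, 0.6]
opening: 0.723
```

```bash
python3 look.py v wrist top; python3 - <<'E'
import cv2,numpy as np
a=cv2.imread('pics/u_top.png');b=cv2.imread('pics/v_top.png')
A=a[0:140,262:452];B=b[0:140,262:452]
cv2.imwrite('pics/cmp2.png',np.hstack([cv2.resize(A,None,fx=2,fy=3),cv2.resize(B,None,fx=2,fy=3)]))
E
```

```text
22.1 [0.50157485 0.1079199  0.20988799] yaw [-0.3311956   0.94356211] 0.723011665209817 [-0.56819914  1.27721111  0.63544493] [0.03355262 0.00959832 0.00035364]
wrist 748 895
top 720 723
```

View pics/v_wrist.png

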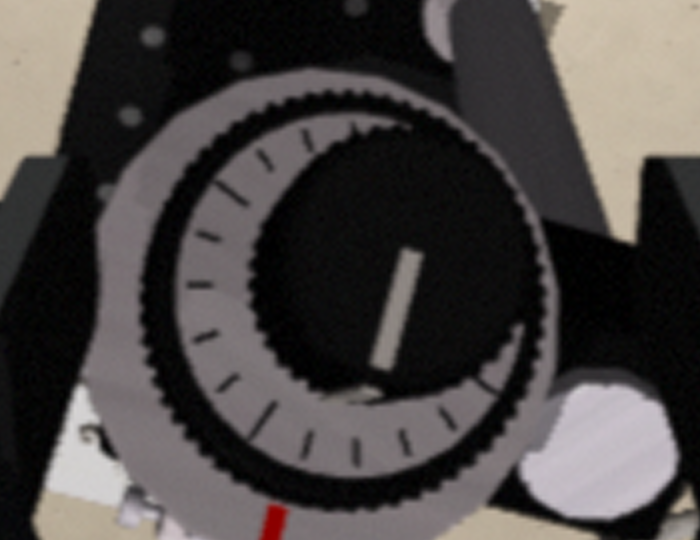

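View pics/cmp2.png

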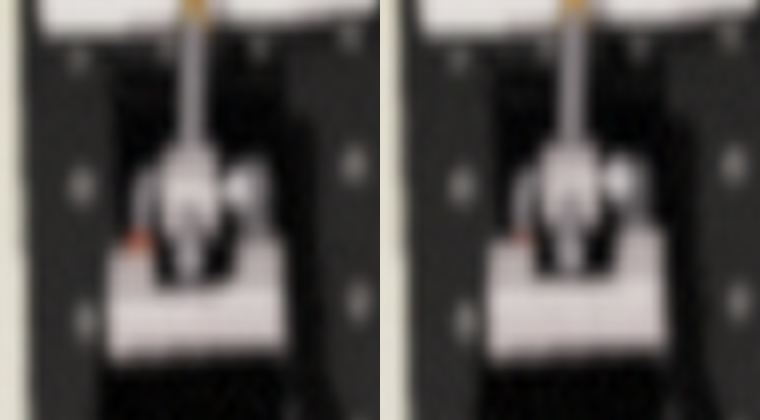

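```bash
python3 ang.py 748 895 276 405 251 440|tail -2
cat > data.py <<'E'
import numpy as np
D=[# p,F,M
([.4932,.1080,.2257],[-1.496,4.204,5.119],[.8796,-.0086,.1698]),
([.4945,.1072,.2245],[4.976,4.097,.366],[.8307,-.5898,.1041]),
([.4933,.1061,.2256],[-1.5375,2.921,5.568],[-.9393,-.1747,-1.158]),
([.4933,.10665,.2240],[3.685,5.329,-2.668],[.0540,-.7204,-.7154]),
([.50476,.10727,.20842],[5.085,-3.61,-2.074],[-.1616,-.7103,.3611]),
([.50335,.1096,.20879],[-2.952,2.098,5.832],[.8845,.3387,.5903]),
([.50212,.11038,.2090],[-9.57,4.35,10.109],[1.4127,1.4321,.5657]),
([.50246,.11017,.20935],[-9.035,4.457,10.993],[1.1604,1.4357,.2547]),
([.50259,.10738,.20661],[-3.51,-1.959,1.4],[-.3185,.5162,-.0918]),
]
a=np.array([-.64253,-.01814,.76604]);c=np.array([.5104,.1081,.2174])
for k in (0,.05,.1,.12,.14,.16,.18,.2,.22):
    print(k,[round(float((np.array(M)+np.cross(np.array(p)+[0,0,k]-c,F))@a),3) for p,F,M in D])
E
python3 data.py
```

```text
ring 0.39339325470947184
ringpos 0.35297211369749126 0.018729029112182816
0 [-0.469, -0.472, -0.3, -0.615, 0.433, -0.149, -0.552, -0.63, 0.148]
0.05 [-0.333, -0.345, -0.205, -0.447, 0.312, -0.079, -0.404, -0.479, 0.088]
0.1 [-0.196, -0.217, -0.109, -0.279, 0.192, -0.008, -0.256, -0.327, 0.029]
0.12 [-0.142, -0.167, -0.071, -0.212, 0.144, 0.02, -0.196, -0.267, 0.005]
0.14 [-0.087, -0.116, -0.033, -0.145, 0.095, 0.048, -0.137, -0.206, -0.019]
0.16 [-0.033, -0.065, 0.005, -0.078, 0.047, 0.076, -0.077, -0.145, -0.043]
0.18 [0.022, -0.014, 0.043, -0.011, -0.001, 0.104, -0.018, -0.085, -0.067]
0.2 [0.077, 0.037, 0.081, 0.057, -0.049, 0.132, 0.041, -0.024, -0.091]
0.22 [0.131, 0.088, 0.119, 0.124, -0.098, 0.16, 0.101, 0.036, -0.115]
```

```bash
cat > trk.py <<'E'
from h import *
import sys
# full-frame image with pose -> ring phase mod pi/10
a=np.array([-.64253,-.01814,.76604]);n=np.array([.76574,.02161,.64279]);u=np.array([.0282,-.9996,0])
c=np.array([.5104,.1081,.2174])+np.array([-.0005,0,-.0004])
M=np.array(optics.camera_model("wrist")["mount"]);K=np.array(optics.camera_model("wrist")["camera_matrix"])
def phase(im,s):
    T=np.eye(4);T[:3,:3]=R.from_quat(s["tcp_rot"]).as_matrix();T[:3,3]=s["eef_pos"];W=T@M
    th=np.linspace(-.75,1.35,700);rr=np.linspace(.0162,.0186,7)
    g=cv2.cvtColor(im,cv2.COLOR_BGR2GRAY).astype(np.float32)
    mx=np.zeros((7,700),np.float32);my=mx.copy()
    Wi=np.linalg.inv(W)
    P=(c+.008*a)[None,None]+rr[:,None,None]*(np.cos(th)[None,:,None]*n+np.sin(th)[None,:,None]*u)
    q=P@Wi[:3,:3].T+Wi[:3,3]; q=np.stack([q[...,0],-q[...,1],-q[...,2]],-1)@K.T
    g2=cv2.remap(g,(q[...,0]/q[...,2]).astype(np.float32),(q[...,1]/q[...,2]).astype(np.float32),cv2.INTER_LINEAR)
    pr=g2.mean(0); pr=-(pr-cv2.GaussianBlur(pr[None],(0,0),50)[0]); ok=np.ones_like(th)
    z=(np.clip(pr,-15,25)*np.exp(1j*20*th)).sum(); return np.angle(z)/20,abs(z)/np.abs(pr).sum(),pr,th
if __name__=="__main__":
    tag=sys.argv[1]
    s=sensors.get_state(); im=optics.read_camera("wrist"); cv2.imwrite(f"pics/{tag}_full.png",im)
    p,qual,pr,th=phase(im,s)
    F=s["contact_force"];Mm=s["wrist_torque"];pp=s["eef_pos"];cc=np.array([.5104,.1081,.2174])
    yaw=np.arctan2(R.from_quat(s["tcp_rot"]).as_matrix()[0,1],R.from_quat(s["tcp_rot"]).as_matrix()[1,1])
    print("t",s["time"],"yaw %.3f"%yaw,"phase %.3f q %.2f"%(p,qual),"tq %.3f"%((Mm+np.cross(pp+[0,0,.175]-cc,F))@a),"open %.1f"%(s["opening"]*85),np.round(F,1))
E
python3 trk.py w0
```

```text
t 22.2 yaw -0.337 phase 0.051 q 0.53 tq -0.042 open 61.6 [ 0.1 -0.4  0.2]
```

>>> {"method": "arm_command", "body": {
  "increments": [
    [[0,0,0,0],[0,0,0,0],[0,0,0,0]]
  ],
  "grip": 3.5,
  "grip_force": 20
}}

```text
time: 22.62
eef_pos: [0.5026, 0.1055, 0.2113]
tcp_rot: [-0.122, 0.696, 0.117, 0.697]
contact_force: [0.8, -8.2, 2.0]
opening: 0.524
```

```bash
python3 trk.py w1
```

```text
t 22.625 yaw -0.339 phase 0.054 q 0.53 tq -0.029 open 44.6 [ 0.8 -8.2  2. ]
```

>>> {"method": "arm_command", "body": {
  "increments": [
    [[0,0,0,0.14]]
  ]
}}

```text
time: 22.8
eef_pos: [0.5023, 0.1067, 0.2113]
tcp_rot: [-0.071, 0.703, 0.068, 0.704]
contact_force: [-0.3, -2.8, 1.1]
opening: 0.517
```

```bash
python3 trk.py w2
```

```text
t 22.8 yaw -0.196 phase 0.137 q 0.55 tq 0.097 open 43.9 [-0.3 -2.8  1.1]
```

>>> {"method": "arm_command", "body": {
  "increments": [
    [[0,0,0,0.1]]
  ]
}}

```text
time: 22.98
eef_pos: [0.5025, 0.1074, 0.2111]
tcp_rot: [-0.036, 0.705, 0.034, 0.707]
contact_force: [2.5, -2.2, -0.6]
opening: 0.516
```

```bash
python3 trk.py w3
```

```text
t 22.975 yaw -0.099 phase -0.127 q 0.54 tq 0.071 open 43.9 [ 2.5 -2.2 -0.6]
```

>>> {"method": "arm_command", "body": {
  "increments": [
    [[0,0,0,0.1]]
  ]
}}

```text
time: 23.15
eef_pos: [0.5027, 0.108, 0.211]
tcp_rot: [-0.0, 0.706, -0.0, 0.708]
contact_force: [2.9, -0.7, 1.5]
opening: 0.514
```

```bash
python3 trk.py w4
```

```text
t 23.15 yaw -0.000 phase -0.079 q 0.54 tq 0.076 open 43.6 [ 2.9 -0.7  1.5]
```

>>> {"method": "arm_command", "body": {
  "increments": [
    [[0,0,0,0.1]]
  ]
}}

```text
time: 23.32
eef_pos: [0.5021, 0.1086, 0.2111]
tcp_rot: [0.035, 0.706, -0.034, 0.707]
contact_force: [-1.5, 0.6, 5.6]
opening: 0.515
```

```bash
python3 trk.py w5
```

```text
t 23.325 yaw 0.099 phase -0.023 q 0.51 tq 0.165 open 43.7 [-1.5  0.6  5.6]
```

>>> {"method": "arm_command", "body": {
  "increments": [
    [[0,0,0,0.1]]
  ]
}}

```text
time: 23.5
eef_pos: [0.5011, 0.1095, 0.2116]
tcp_rot: [0.071, 0.704, -0.069, 0.703]
contact_force: [-4.2, 2.0, 8.7]
opening: 0.513
```

```bash
python3 trk.py w6
```

```text
t 23.5 yaw 0.198 phase 0.029 q 0.53 tq 0.009 open 43.6 [-4.2  2.   8.7]
```

>>> {"method": "arm_command", "body": {
  "increments": [
    [[0,0,0,0.12]]
  ]
}}

```text
time: 23.68
eef_pos: [0.5007, 0.1107, 0.2118]
tcp_rot: [0.114, 0.699, -0.11, 0.697]
contact_force: [-9.5, 6.0, 11.5]
opening: 0.514
```

```bash
python3 trk.py w7
```

```text
t 23.675 yaw 0.318 phase 0.084 q 0.51 tq 0.022 open 43.7 [-9.5  6.  11.5]
```

>>> {"method": "arm_command", "body": {
  "increments": [
    [[0,0,0,0],[0,0,0,0],[0,0,0,-0.17],[0,0,0,-0.17],[0,0,0,-0.17],[0,0,0,-0.17],[0,0,0,0]]
  ],
  "grip": 6.2
}}

```text
time: 24.6
eef_pos: [0.5014, 0.1081, 0.2097]
tcp_rot: [-0.126, 0.696, 0.126, 0.695]
contact_force: [-0.1, -0.3, 0.4]
opening: 0.72
```

```bash
python3 trk.py x0;python3 look.py x top; python3 - <<'E'
import cv2,numpy as np
L=[cv2.imread(f'pics/{t}_top.png')[0:140,300:410] for t in 'uvx']
cv2.imwrite('pics/cmp3.png',np.hstack([cv2.resize(A,None,fx=2.3,fy=4) for A in L]))
E
```

```text
t 24.6 yaw -0.359 phase 0.071 q 0.53 tq -0.064 open 61.2 [-0.1 -0.3  0.4]
24.65 [0.5014125  0.10808895 0.20985559] yaw [-0.35006714  0.9367246 ] 0.7214994246116554 [ 0.11318792 -0.78086276  0.49700036] [-0.02773241 -0.00058816  0.04448663]
top 720 723
```

View pics/cmp3.png

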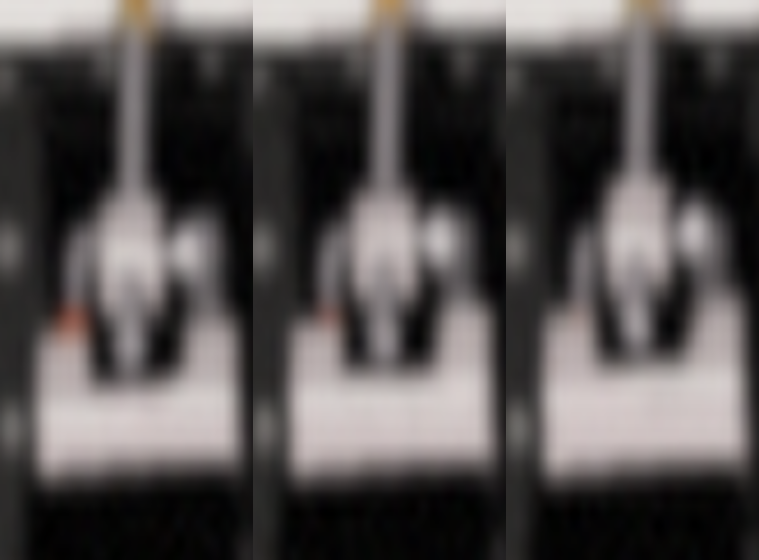

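>>> {"method": "arm_command", "body": {
  "increments": [
    [[0,0,0,0],[0,0,0,0],[0,0,0,0],[0,0,0,0.12]]
  ],
  "grip": 3.5,
  "grip_force": 20
}}

```text
time: 25.2
eef_pos: [0.5025, 0.1064, 0.2113]
tcp_rot: [-0.085, 0.702, 0.082, 0.703]
contact_force: [-0.2, -6.8, 2.6]
opening: 0.521
```

```bash
python3 trk.py y1
```

```text
t 25.2 yaw -0.237 phase 0.148 q 0.54 tq -0.005 open 44.3 [-0.2 -6.8  2.6]
```

>>> {"method": "arm_command", "body": {
  "increments": [
    [[0,0,0,0.1]]
  ]
}}

```text
time: 25.38
eef_pos: [0.5025, 0.1071, 0.2112]
tcp_rot: [-0.049, 0.705, 0.048, 0.706]
contact_force: [-1.9, -4.3, 3.2]
opening: 0.516
```

```bash
python3 trk.py y2
```

```text
t 25.375 yaw -0.137 phase -0.114 q 0.53 tq 0.030 open 43.9 [-1.9 -4.3  3.2]
```

>>> {"method": "arm_command", "body": {
  "increments": [
    [[0,0,0,0.1]]
  ]
}}

```text
time: 25.55
eef_pos: [0.5026, 0.1077, 0.2111]
tcp_rot: [-0.014, 0.706, 0.013, 0.708]
contact_force: [2.3, -3.1, 0.9]
opening: 0.516
```

```bash
python3 trk.py y3
```

```text
t 25.55 yaw -0.039 phase -0.072 q 0.53 tq 0.151 open 43.9 [ 2.3 -3.1  0.9]
```

>>> {"method": "arm_command", "body": {
  "increments": [
    [[0,0,0,0.1]]
  ]
}}

```text
time: 25.72
eef_pos: [0.5025, 0.1083, 0.2111]
tcp_rot: [0.021, 0.706, -0.021, 0.708]
contact_force: [0.6, -0.1, 2.5]
opening: 0.514
```

```bash
python3 trk.py y4
```

```text
t 25.725 yaw 0.059 phase -0.036 q 0.52 tq 0.243 open 43.7 [ 0.6 -0.1  2.5]
```

>>> {"method": "arm_command", "body": {
  "increments": [
    [[0,0,0,0],[0,0,0,0]]
  ]
}}

```text
time: 26.02
eef_pos: [0.5026, 0.1083, 0.211]
tcp_rot: [0.021, 0.706, -0.02, 0.708]
contact_force: [4.3, -1.4, 1.7]
opening: 0.517
```

```bash
python3 trk.py y5; python3 trk.py y6; cd pics; python3 look.py 2>/dev/null; cd ..; python3 look.py y top; python3 - <<'E'
import cv2,numpy as np
L=[cv2.imread(f'pics/{t}_top.png')[0:140,300:410] for t in 'vxy']
cv2.imwrite('pics/cmp4.png',np.hstack([cv2.resize(A,None,fx=2.3,fy=4) for A in L]))
E
```

```text
t 26.025 yaw 0.058 phase -0.042 q 0.52 tq 0.089 open 43.9 [ 4.3 -1.4  1.7]
t 26.075 yaw 0.058 phase -0.042 q 0.52 tq 0.162 open 43.5 [ 4.7 -1.   1.8]
26.125 [0.50258884 0.10826517 0.21099979] yaw [0.05844418 0.99829066] 0.5134339994084836 [ 3.90873369 -0.55678209  2.24359141] [ 0.09060393 -0.91842693  0.45882571]
top 720 723
```

View pics/cmp4.png

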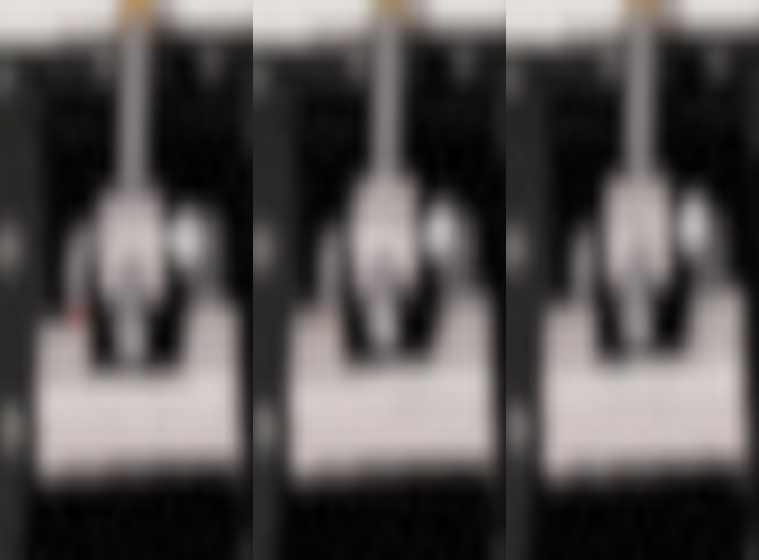

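>>> {"method": "arm_command", "body": {
  "increments": [
    [[0,0,0,0.1]]
  ]
}}

```text
time: 26.3
eef_pos: [0.5013, 0.1091, 0.2112]
tcp_rot: [0.058, 0.705, -0.056, 0.704]
contact_force: [-1.7, 2.1, 6.7]
opening: 0.511
```

```bash
python3 trk.py z1;python3 trk.py z2
```

```text
t 26.3 yaw 0.161 phase -0.006 q 0.51 tq 0.238 open 43.5 [-1.7  2.1  6.7]
t 26.35 yaw 0.164 phase -0.005 q 0.51 tq 0.058 open 43.7 [ 0.1 -0.2  6. ]
```

```bash
python3 - <<'E'
from h import *
a=cam("scene");b=cam("top")
for s,t in [((127,341),(90,273)),((127,341),(80,275)),((104,405),(0,273)),((124,341),(0,273))]:
    print(tri([ray(a[0],a[1],s),ray(b[0],b[1],t)]))
for z in (0,.1,.2,.3):
    o,d=ray(b[0],b[1],(92,273)); print(z,o+d*(z-o[2])/d[2], proj(a[0],a[1],o+d*(z-o[2])/d[2]))
E
python3 -c "
import cv2
a=cv2.imread('pics/a_scene.png')
cv2.imwrite('pics/a3s.png',cv2.resize(a[80:230,300:440],None,fx=5,fy=4,interpolation=2))"
```

```text
(array([0.77470794, 0.0853332 , 0.27488901]), [np.float64(0.012161609264808958), np.float64(0.012161609264809005)])
(array([0.78748322, 0.08688883, 0.2720922 ]), [np.float64(0.005148827658695401), np.float64(0.005148827658695234)])
(array([0.94239103, 0.06119815, 0.28833597]), [np.float64(0.04017607844972809), np.float64(0.040176078449728064)])
(array([0.89285903, 0.11806748, 0.25841832]), [np.float64(0.04138310521204923), np.float64(0.04138310521204943)])
0 [0.86092728 0.10726124 0.        ] (np.float64(207.58800260538317), np.float64(343.33108113530136))
0.1 [0.82497003 0.10234628 0.1       ] (np.float64(182.64519143285762), np.float64(338.94323976908))
0.2 [0.78901278 0.09743132 0.2       ] (np.float64(153.5670420254506), np.float64(333.82792594416816))
0.3 [0.75305554 0.09251636 0.3       ] (np.float64(119.23218283436303), np.float64(327.7878723824434))
```

View pics/a3s.png

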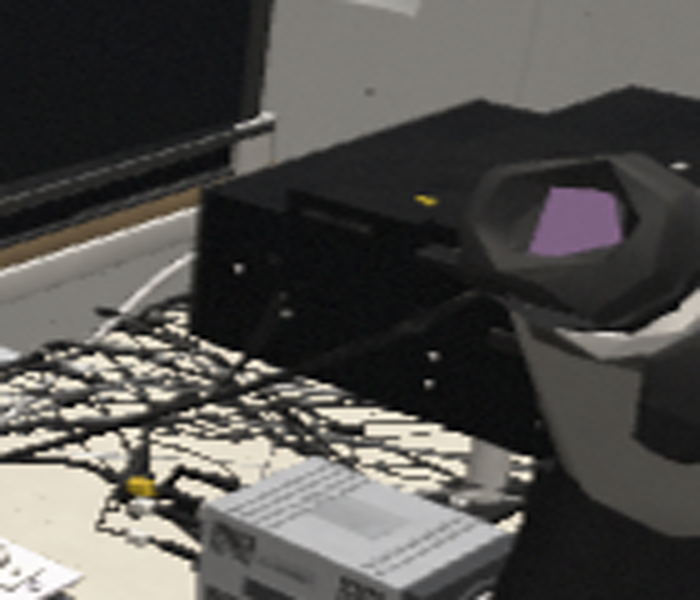

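>>> {"method": "arm_command", "body": {
  "increments": [
    [[0,0,0,0],[0,0,0,0],[0,0,0,0],[-4,0,0,-0.08],[-4,0,0,-0.08],[-2.5,0,0,0],[0,0.3,5,0],[0,0.3,5,0],[0,0.3,5,0],[0,0.3,5,0],[0,0,0,0.18],[0,0,0,0.18],[0,0,0,0.18],[0,0,0,0.18]]
  ],
  "grip": 6.3
}}

```text
time: 28.15
eef_pos: [0.7014, 0.1202, 0.3144]
tcp_rot: [0.251, 0.662, -0.251, 0.66]
contact_force: [0.6, 0.6, 0.6]
opening: 0.742
```

>>> {"method": "arm_command", "body": {
  "increments": [
    [[0,0,0,0.185],[0,0,0,0.185],[0,0,0,0.185],[0,0,0,0.185],[0,0,0,0.185],[0,0,0,0.185],[0,0,0,0.185],[0,0,0,0.185],[0,0,0,0.185],[0,0,0,0.185],[0,0,0,0.185],[0,0,0,0.185],[0,0,0,0.185],[3,0,0,0],[3,0,0,0],[3,0,0,0],[0,0,0,0]]
  ],
  "grip": 8.5
}}

```text
time: 30.28
eef_pos: [0.6994, 0.1202, 0.2207]
tcp_rot: [-0.704, -0.006, 0.71, -0.006]
contact_force: [-0.4, -0.0, 0.6]
opening: 0.996
```

```bash
python3 - <<'E'
from h import *
s=sensors.get_state(); im=optics.read_camera("wrist"); cv2.imwrite("pics/far.png",im); print(s["time"],s["eef_pos"],s["qpos"],s["contact_force"])
for q in ["collar_face","carriage_face"]:
    p=optics.place_of("wrist",q); print(q,[(np.round(x["at"],1),round(x["conf"],2)) for x in p[:2]])
im=optics.read_camera("top");cv2.imwrite("pics/far_top.png",cv2.resize(im[130:310,180:380],None,fx=3.3,fy=3.3,interpolation=2))
E
```

```text
30.275 [0.69942619 0.12018692 0.22074746] [ 2.75150156e-02  3.73500621e-01  1.48595421e+00 -3.61249458e-06
  1.29065022e+00  1.58168241e+00] [-0.35785275 -0.04934791  0.62492911]
collar_face [(array([329.7, 272.5]), 0.46)]
carriage_face [(array([327.3, 272.1]), 0.76), (array([340.8, 459.8]), 0.16)]
```

View pics/far.png

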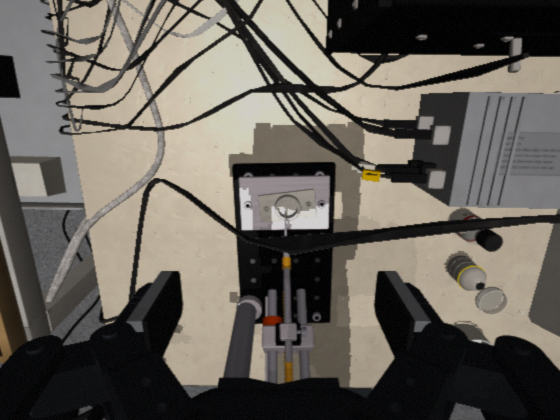

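```bash
python3 -c "
import cv2
a=cv2.imread('pics/far.png')
cv2.imwrite('pics/far2.png',cv2.resize(a[285:385,235:335],None,fx=6,fy=6,interpolation=2))"
```

```text
(no output)
```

View pics/far2.png

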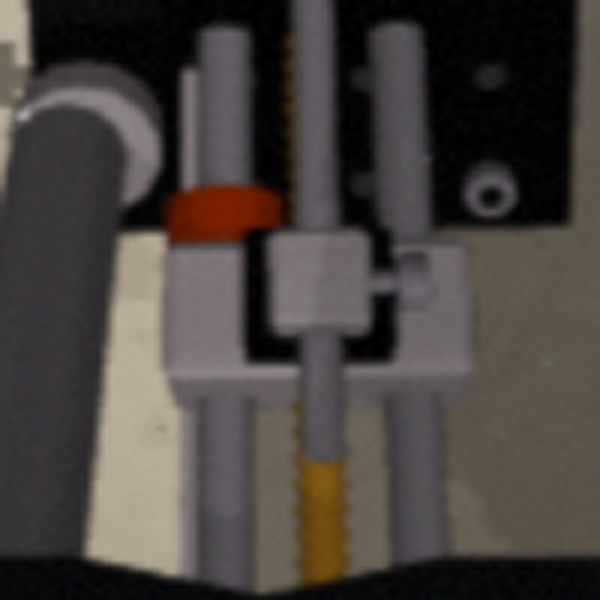

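>>> {"method": "arm_command", "body": {
  "increments": [
    [[1.75,0,0,0],[1.75,0,0,0],[0,0,0,0],[0,0,0,0]]
  ]
}}

```text
time: 30.98
eef_pos: [0.7015, 0.1203, 0.1899]
tcp_rot: [-0.707, -0.006, 0.707, -0.006]
contact_force: [-0.4, 0.8, 0.8]
opening: 0.996
```

```bash
python3 - <<'E'
from h import *
s=sensors.get_state(); im=optics.read_camera("wrist"); cv2.imwrite("pics/far3.png",im); print(s["time"],s["eef_pos"],s["contact_force"])
cv2.imwrite('pics/far4.png',cv2.resize(im[320:400,235:335],None,fx=7,fy=7,interpolation=2))
E
```

```text
30.975 [0.70148608 0.12027312 0.18992004] [-0.36531197  0.84238068  0.81419179]
```

View pics/far4.png

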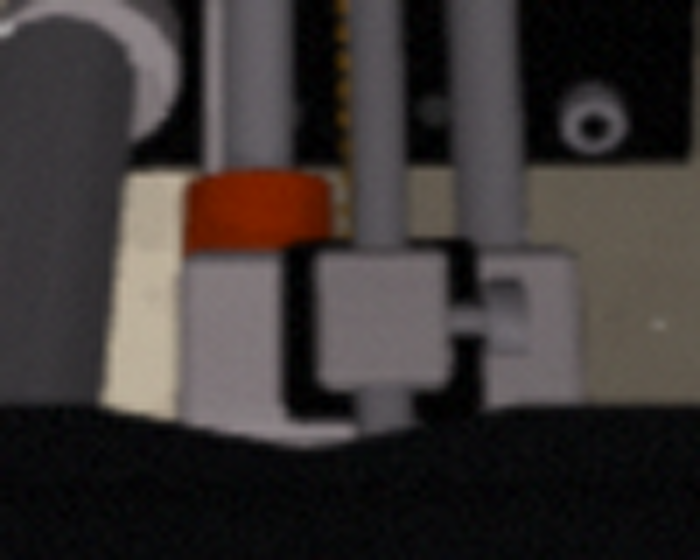

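```bash
python3 - <<'E'
import cv2,numpy as np
for f,r0,r1 in (("far",308,335),("far3",338,365)):
    im=cv2.imread(f"pics/{f}.png").astype(float)
    for c0,c1 in ((264,267),(270,275)):
        p=im[r0:r1,c0:c1].mean(1); print(f,c0)
        print([(r0+i,int(b),int(g),int(r)) for i,(b,g,r) in enumerate(p)])
E
```

```text
far 264
[(308, 70, 68, 74), (309, 71, 69, 73), (310, 71, 70, 73), (311, 71, 69, 74), (312, 71, 70, 75), (313, 71, 69, 75), (314, 69, 68, 74), (315, 67, 66, 74), (316, 44, 49, 71), (317, 6, 25, 83), (318, 0, 23, 92), (319, 0, 24, 95), (320, 0, 26, 97), (321, 0, 26, 97), (322, 0, 23, 93), (323, 0, 24, 93), (324, 5, 29, 91), (325, 41, 49, 80), (326, 88, 87, 96), (327, 116, 114, 122), (328, 117, 115, 123), (329, 117, 116, 124), (330, 117, 115, 124), (331, 117, 115, 123), (332, 118, 115, 123), (333, 116, 114, 122), (334, 116, 114, 123)]
far 270
[(308, 95, 91, 95), (309, 95, 90, 94), (310, 94, 90, 93), (311, 94, 89, 93), (312, 94, 90, 94), (313, 94, 90, 93), (314, 91, 87, 91), (315, 72, 72, 90), (316, 14, 37, 109), (317, 0, 30, 118), (318, 0, 31, 120), (319, 0, 32, 121), (320, 0, 31, 122), (321, 0, 32, 122), (322, 0, 31, 119), (323, 0, 28, 108), (324, 10, 32, 100), (325, 49, 54, 77), (326, 90, 89, 96), (327, 116, 113, 122), (328, 115, 113, 122), (329, 115, 112, 122), (330, 116, 114, 122), (331, 115, 113, 122), (332, 115, 113, 122), (333, 115, 112, 121), (334, 114, 112, 121)]
far3 264
[(338
[... 381 characters left out ...]
, (358, 120, 119, 126), (359, 122, 120, 128), (360, 120, 118, 128), (361, 120, 118, 127), (362, 120, 118, 127), (363, 122, 120, 127), (364, 120, 118, 126)]
far3 270
[(338, 96, 92, 96), (339, 97, 93, 97), (340, 96, 91, 95), (341, 95, 91, 94), (342, 90, 85, 90), (343, 76, 74, 86), (344, 26, 42, 94), (345, 0, 33, 120), (346, 0, 31, 122), (347, 0, 32, 124), (348, 0, 32, 123), (349, 0, 30, 123), (350, 0, 32, 124), (351, 0, 32, 124), (352, 0, 32, 122), (353, 0, 29, 112), (354, 0, 30, 107), (355, 27, 42, 92), (356, 68, 67, 78), (357, 97, 95, 102), (358, 115, 113, 121), (359, 117, 114, 123), (360, 116, 113, 122), (361, 116, 114, 122), (362, 116, 114, 122), (363, 115, 112, 121), (364, 115, 112, 121)]
```

```bash
python3 - <<'E'
from h import *
from scipy.optimize import least_squares
M=np.array(optics.camera_model("wrist")["mount"]);K=np.array(optics.camera_model("wrist")["camera_matrix"])
def W(p,q):
    T=np.eye(4);T[:3,:3]=R.from_quat(np.array(q)/np.linalg.norm(q)).as_matrix();T[:3,3]=p;return T@M
W1=W([.69943,.12019,.22075],[-.704,-.006,.710,-.006]);W2=W([.70149,.12027,.18992],[-.707,-.006,.707,-.006])
a=np.array([-.64253,-.01814,.76604]);n=np.array([.76574,.02161,.64279])
low=tri([ray(K,W1,(315.4+.0,272)),ray(K,W2,(343.7,272))]); up=tri([ray(K,W1,(325.3,272)),ray(K,W2,(355.8,272))])
print(low,up); d=up[0]-low[0]; print("along a",d@a*1e3,"n",d@n*1e3)
# axis scale from collar width
for Wm,w,row in ((W1,115/6,320),(W2,143/7,350)):
    for D in (.25,.27,.29,.31):
        pass
# depth constraint: low point lies in xz of drive; drive axis point c, rods offset unknown. use width
for Wm,row,cl,cr in ((W1,320,235+165/6,235+281/6),(W2,350,235+187/7,235+331/7)):
    o,l=ray(K,Wm,(row,cl));_,r=ray(K,Wm,(row,cr)); print("dist",.017/np.linalg.norm(l-r),o)
    o,m=ray(K,Wm,(row,272)); D=.017/np.linalg.norm(l-r); print("P",o+m*D, "view.a",m@a)
    # a-extent visible at that depth on the front line (8.5mm nearer)
    o,m1=ray(K,Wm,(315.4 if Wm is W1 else 343.7,272)); _,m2=ray(K,Wm,(325.3 if Wm is W1 else 355.8,272))
    Pm=o+m*D; 
    for dn in (8.5,12,16):
        P=Pm+n*dn*1e-3
        f=lambda mm,P: o+mm*(np.dot(P-o,n)/np.dot(mm,n))
        print(dn, "a low",(f(m1,Pm+n*.0085)-Pm)@a*1e3,"a carr",(f(m2,P)-Pm)@a*1e3)
E
```

```text
(array([0.60054659, 0.12383805, 0.11836465]), [np.float64(0.0002576566687783083), np.float64(0.0002576566687782944)]) (array([0.59893016, 0.12362051, 0.12941915]), [np.float64(0.0002576236989775671), np.float64(0.00025762369897756627)])
along a 9.510739573384628 n 5.863253135847247
dist 0.3120488469540091 [0.77900728 0.12178892 0.36340655]
P [0.59219925 0.12408582 0.11346262] view.a -0.22906333098286466
8.5 a low -1.8618157528239192 a carr 6.3849883765403606
12 a low -1.8618157528239192 a carr 7.156878606762204
16 a low -1.8618157528239192 a carr 8.039038869872888
dist 0.30200366817736446 [0.77985386 0.12185862 0.3332468 ]
P [0.5826864  0.12361672 0.1044934 ] view.a -0.16085943233196262
8.5 a low -3.3845679088476155 a carr 5.699883361807355
12 a low -3.3845679088476155 a carr 6.21833277127427
16 a low -3.3845679088476155 a carr 6.8108463820936525
```

>>> {"method": "arm_command", "body": {
  "increments": [
    [[-4,0,0,0],[-4,0,0,0],[-4.5,0,0,0],[0,0,0,-0.185],[0,0,0,-0.185],[0,0,0,-0.185],[0,0,0,-0.185],[0,0,0,-0.185],[0,0,0,-0.185],[0,0,0,-0.185],[0,0,0,-0.185],[0,0,0,-0.185],[0,0,0,-0.185],[0,0,0,-0.185],[0,0,0,-0.185],[0,0,0,-0.185],[0,0,0,-0.18],[0,0,0,-0.18]]
  ]
}}

```text
time: 33.28
eef_pos: [0.7018, 0.1203, 0.3164]
tcp_rot: [0.125, 0.695, -0.124, 0.697]
contact_force: [-0.2, 1.4, -0.5]
opening: 0.996
```

>>> {"method": "arm_command", "body": {
  "increments": [
    [[0,0,0,-0.18],[0,0,0,-0.18],[0,-0.3,-5,0],[0,-0.3,-5,0],[0,-0.3,-5,0],[0,-0.3,-5,0],[2.5,0,0,-0.17],[4,0,0,-0.17],[0,0,0,0]]
  ],
  "grip": 6.3
}}

```text
time: 34.4
eef_pos: [0.4997, 0.1082, 0.2479]
tcp_rot: [-0.119, 0.699, 0.119, 0.695]
contact_force: [-0.3, 0.3, 0.3]
opening: 0.736
```

```bash
python3 - <<'E'
from h import *
s=sensors.get_state();print(s["time"],s["eef_pos"],R.from_quat(s["tcp_rot"]).as_matrix()[:2,1],s["opening"])
E
```

```text
34.4 [0.49969235 0.10821902 0.24788285] [-0.33184466  0.94333241] 0.73607093880275
```

>>> {"method": "arm_command", "body": {
  "increments": [
    [[2,0,0.1,0],[1.8,0,0,0],[0,0,0,0],[0,0,0,0]]
  ]
}}

```text
time: 34.9
eef_pos: [0.5031, 0.1086, 0.2133]
tcp_rot: [-0.12, 0.696, 0.119, 0.697]
contact_force: [-0.1, -0.3, -0.3]
opening: 0.74
```

```bash
python3 trk.py A0
```

```text
t 34.9 yaw -0.340 phase -0.063 q 0.53 tq -0.025 open 62.9 [-0.1 -0.3 -0.3]
```

>>> {"method": "arm_command", "body": {
  "increments": [
    [[0,0,0,0],[0,0,0,0],[0,0,0,0]]
  ],
  "grip": 3.5,
  "grip_force": 20
}}

```text
time: 35.33
eef_pos: [0.5041, 0.1062, 0.2145]
tcp_rot: [-0.122, 0.696, 0.117, 0.698]
contact_force: [0.0, -7.0, 3.6]
opening: 0.523
```

```bash
python3 trk.py A1
```

```text
t 35.325 yaw -0.340 phase -0.064 q 0.53 tq 0.010 open 44.4 [ 0.  -7.   3.6]
```

>>> {"method": "arm_command", "body": {
  "increments": [
    [[0,0,0,0.1]]
  ]
}}

```text
time: 35.5
eef_pos: [0.5043, 0.1069, 0.2144]
tcp_rot: [-0.086, 0.7, 0.083, 0.704]
contact_force: [0.1, -3.2, 3.5]
opening: 0.516
```

```bash
python3 trk.py A2
```

```text
t 35.5 yaw -0.239 phase -0.016 q 0.53 tq 0.207 open 43.9 [ 0.1 -3.2  3.5]
```

>>> {"method": "arm_command", "body": {
  "increments": [
    [[0,0,0,0.08]]
  ]
}}

```text
time: 35.67
eef_pos: [0.5047, 0.1073, 0.2143]
tcp_rot: [-0.058, 0.703, 0.055, 0.707]
contact_force: [4.2, -3.7, 3.5]
opening: 0.516
```

```bash
python3 trk.py A3; python3 trk.py A4
```

```text
t 35.675 yaw -0.160 phase 0.010 q 0.53 tq 0.159 open 43.8 [ 4.2 -3.7  3.5]
t 35.725 yaw -0.158 phase 0.011 q 0.53 tq -0.014 open 43.8 [ 2.5 -5.4  0.9]
```

>>> {"method": "arm_command", "body": {
  "increments": [
    [[0,0,0,0]]
  ]
}}

```text
time: 35.9
eef_pos: [0.5047, 0.1073, 0.2143]
tcp_rot: [-0.058, 0.703, 0.056, 0.707]
contact_force: [3.0, -5.0, 1.7]
opening: 0.517
```

```bash
python3 trk.py A5; python3 trk.py A6
```

```text
t 35.9 yaw -0.162 phase 0.010 q 0.53 tq 0.083 open 44.0 [ 3.  -5.   1.7]
t 35.95 yaw -0.162 phase 0.009 q 0.53 tq 0.015 open 43.7 [ 2.8 -5.1  1.7]
```

>>> {"method": "arm_command", "body": {
  "increments": [
    [[0,0,0,0],[0,0,0,0],[0,0,0,0]]
  ],
  "grip": 6.3
}}

```text
time: 36.38
eef_pos: [0.5022, 0.1088, 0.212]
tcp_rot: [-0.057, 0.705, 0.057, 0.705]
contact_force: [0.6, 0.4, -0.8]
opening: 0.741
```

```bash
python3 trk.py B0; python3 trk.py B1
```

```text
t 36.375 yaw -0.160 phase -0.030 q 0.53 tq 0.066 open 63.0 [ 0.6  0.4 -0.8]
t 36.425 yaw -0.160 phase -0.030 q 0.53 tq -0.128 open 62.5 [ 0.7 -0.8  0.8]
```

>>> {"method": "arm_command", "body": {
  "increments": [
    [[-4,0,0,0.08],[-4,0,0,0.08],[-2.3,0,0,0],[0,0.3,5,0],[0,0.3,5,0],[0,0.3,5,0],[0,0.3,4.9,0],[0,0,0,0.18],[0,0,0,0.18],[0,0,0,0.18],[0,0,0,0.18],[0,0,0,0.185],[0,0,0,0.185],[0,0,0,0.185],[0,0,0,0.185],[0,0,0,0.185],[0,0,0,0.185],[0,0,0,0.185],[0,0,0,0.185],[0,0,0,0.185]]
  ],
  "grip": 8.5
}}

```text
time: 38.98
eef_pos: [0.7014, 0.1207, 0.3149]
tcp_rot: [-0.658, -0.259, 0.658, -0.259]
contact_force: [0.3, 0.0, 0.5]
opening: 0.996
```

>>> {"method": "arm_command", "body": {
  "increments": [
    [[0,0,0,0.185],[0,0,0,0.185],[0,0,0,0.185],[0,0,0,0.185],[4,0,0,0],[4,0,0,0],[4.5,0,0,0],[0,0,0,0],[0,0,0,0]]
  ]
}}

```text
time: 40.1
eef_pos: [0.7024, 0.1207, 0.1922]
tcp_rot: [0.708, 0.006, -0.706, 0.006]
contact_force: [0.9, 0.5, 0.8]
opening: 0.998
```

```bash
python3 - <<'E'
from h import *
s=sensors.get_state(); im=optics.read_camera("wrist"); cv2.imwrite("pics/far5.png",im); print(s["time"],s["eef_pos"],s["tcp_rot"],s["contact_force"])
cv2.imwrite('pics/far6.png',cv2.resize(im[320:400,235:335],None,fx=7,fy=7,interpolation=2))
im=im.astype(float)
for c0,c1 in ((264,267),(270,275)):
    print([(r,int(b),int(r_)) for r,(b,g,r_) in zip(range(338,365),im[338:365,c0:c1].mean(1))])
E
```

```text
40.1 [0.70239262 0.12071884 0.19219394] [ 0.70787135  0.00599198 -0.70629128  0.00590498] [0.85233702 0.52458135 0.79291259]
[(338, 83, 86), (339, 82, 86), (340, 81, 85), (341, 82, 86), (342, 82, 87), (343, 74, 84), (344, 23, 79), (345, 0, 97), (346, 0, 102), (347, 0, 100), (348, 0, 103), (349, 0, 104), (350, 0, 103), (351, 0, 100), (352, 0, 96), (353, 0, 96), (354, 23, 87), (355, 66, 76), (356, 98, 103), (357, 120, 126), (358, 120, 127), (359, 120, 125), (360, 120, 127), (361, 121, 127), (362, 121, 127), (363, 121, 126), (364, 119, 125)]
[(338, 97, 96), (339, 96, 96), (340, 96, 95), (341, 94, 93), (342, 78, 84), (343, 41, 91), (344, 0, 116), (345, 0, 121), (346, 0, 122), (347, 0, 123), (348, 0, 123), (349, 0, 124), (350, 0, 123), (351, 0, 121), (352, 0, 112), (353, 0, 108), (354, 26, 92), (355, 68, 78), (356, 100, 104), (357, 120, 126), (358, 120, 126), (359, 120, 127), (360, 120, 127), (361, 119, 125), (362, 120, 125), (363, 119, 126), (364, 119, 125)]
```

View pics/far6.png

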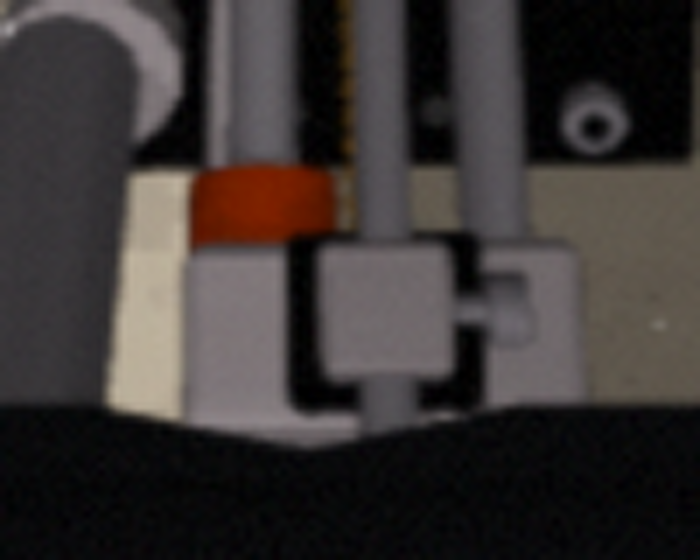

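>>> {"method": "arm_command", "body": {
  "increments": [
    [[-4,0,0,0],[-4,0,0,0],[-4.5,0,0,0],[0,0,0,-0.185],[0,0,0,-0.185],[0,0,0,-0.185],[0,0,0,-0.185],[0,0,0,-0.185],[0,0,0,-0.185],[0,0,0,-0.185],[0,0,0,-0.185],[0,0,0,-0.185],[0,0,0,-0.185],[0,0,0,-0.185],[0,0,0,-0.185],[0,0,0,-0.185],[0,0,0,-0.18],[0,0,0,-0.18]]
  ]
}}

```text
time: 42.4
eef_pos: [0.7023, 0.1207, 0.3193]
tcp_rot: [0.125, 0.694, -0.124, 0.698]
contact_force: [0.4, -0.3, -0.1]
opening: 0.997
```

>>> {"method": "arm_command", "body": {
  "increments": [
    [[0,0,0,-0.18],[0,0,0,-0.18],[0,-0.3,-5,0],[0,-0.3,-5,0],[0,-0.3,-5,0],[0,-0.3,-5,0],[2.5,0,0,-0.17],[4,0,0,-0.17],[2,0,0,0],[1.8,0,0,0],[0,0,0,0]]
  ],
  "grip": 6.3
}}

```text
time: 43.78
eef_pos: [0.5015, 0.1086, 0.2125]
tcp_rot: [-0.12, 0.697, 0.12, 0.697]
contact_force: [-0.0, -0.9, 0.8]
opening: 0.734
```

```bash
python3 -c "
from h import *
s=sensors.get_state();print(s['time'],s['eef_pos'],s['opening'])"; python3 trk.py C0
```

```text
43.775 [0.50149929 0.10857227 0.21251801] 0.7339427751386964
t 43.775 yaw -0.340 phase -0.035 q 0.51 tq -0.084 open 62.4 [-0.  -0.9  0.8]
```

>>> {"method": "arm_command", "body": {
  "increments": [
    [[0.25,0,0,0],[0,0,0,0],[0,0,0,0],[0,0,0,0],[0,0,0,0.12]]
  ],
  "grip": 3.5,
  "grip_force": 20
}}

```text
time: 44.45
eef_pos: [0.5044, 0.107, 0.2134]
tcp_rot: [-0.079, 0.7, 0.076, 0.706]
contact_force: [5.0, -3.3, 1.0]
opening: 0.516
```

```bash
python3 trk.py C1; python3 trk.py C2
```

```text
t 44.45 yaw -0.219 phase 0.045 q 0.54 tq 0.254 open 43.9 [ 5.  -3.3  1. ]
t 44.5 yaw -0.215 phase 0.042 q 0.53 tq 0.082 open 44.1 [ 4.1 -5.3  3.3]
```

>>> {"method": "arm_command", "body": {
  "increments": [
    [[0,0,0,0.1]]
  ]
}}

```text
time: 44.68
eef_pos: [0.5048, 0.1075, 0.2132]
tcp_rot: [-0.043, 0.702, 0.041, 0.709]
contact_force: [4.7, -2.7, 2.7]
opening: 0.516
```

```bash
python3 trk.py C3; python3 trk.py C4
```

```text
t 44.675 yaw -0.119 phase 0.072 q 0.53 tq 0.144 open 43.8 [ 4.7 -2.7  2.7]
t 44.725 yaw -0.117 phase 0.075 q 0.54 tq 0.117 open 43.5 [ 4.  -4.   3.4]
```

>>> {"method": "arm_command", "body": {
  "increments": [
    [[0,0,0,0],[0,0,0,0],[0,0,0,0]]
  ],
  "grip": 6.3
}}

```text
time: 45.15
eef_pos: [0.5011, 0.1088, 0.2095]
tcp_rot: [-0.042, 0.706, 0.043, 0.705]
contact_force: [-1.1, 0.2, -0.2]
opening: 0.733
```

```bash
python3 trk.py D0; python3 -c "
from h import *
s=sensors.get_state();print(s['eef_pos'])"
```

```text
t 45.15 yaw -0.121 phase 0.035 q 0.53 tq 0.027 open 62.3 [-1.1  0.2 -0.2]
[0.50113391 0.1087818  0.20944294]
```

>>> {"method": "arm_command", "body": {
  "increments": [
    [[-5,0,0,0.06],[-5.4,0,0,0.06],[0,0.3,5,0],[0,0.3,5,0],[0,0.3,5,0.18],[0,0.3,5,0],[0,0,0,0.18],[0,0,0,0.18],[0,0,0,0.18],[0,0,0,0.185],[0,0,0,0.185],[0,0,0,0.185],[0,0,0,0.185],[0,0,0,0.185],[0,0,0,0.185],[0,0,0,0.185],[0,0,0,0.185]]
  ],
  "grip": 8.5
}}

```text
time: 47.32
eef_pos: [0.701, 0.1118, 0.3132]
tcp_rot: [-0.631, -0.319, 0.631, -0.319]
contact_force: [0.1, -0.0, -0.2]
opening: 0.995
```

```bash
python3 -c "
from h import *
s=sensors.get_state();print(s['time'],s['eef_pos'],R.from_quat(s['tcp_rot']).as_matrix()[:2,1])"
```

```text
47.325 [0.70102244 0.11182422 0.31317848] [ 0.80519136 -0.59301403]
```

>>> {"method": "arm_command", "body": {
  "increments": [
    [[0,0,0,0.185],[0,0,0,0.185],[0,0,0,0.185],[0,0,0,0.185],[0,0,0,0.185],[4,-0.9,-0.1,0],[4,0,0,0],[4.2,0,0,0],[0,0,0,0],[0,0,0,0]]
  ]
}}

```text
time: 48.58
eef_pos: [0.7029, 0.1207, 0.1936]
tcp_rot: [0.708, 0.006, -0.706, 0.006]
contact_force: [-0.3, 0.4, 0.9]
opening: 0.994
```

```bash
python3 - <<'E'
from h import *
s=sensors.get_state(); im=optics.read_camera("wrist"); cv2.imwrite("pics/far7.png",im); print(s["time"],s["eef_pos"],s["tcp_rot"],s["contact_force"])
o=cv2.imread("pics/far5.png")
f=lambda x:cv2.resize(x[320:390,250:330],None,fx=5,fy=7,interpolation=2)
cv2.imwrite('pics/far8.png',np.hstack([f(o),f(im)]))
g=lambda x:cv2.cvtColor(x,cv2.COLOR_BGR2GRAY).astype(np.float32)
A=g(o);B=g(im)
def sh(r0,r1,c0,c1): 
    w=cv2.createHanningWindow((c1-c0,r1-r0),cv2.CV_32F); return cv2.phaseCorrelate(A[r0:r1,c0:c1],B[r0:r1,c0:c1],w)
print("bolt",sh(328,348,312,332),"collar",sh(335,365,258,274),"rodbases",sh(300,340,260,315))
im=im.astype(float)
for c0,c1 in ((264,267),(270,275)):
    print([(r,int(b),int(r_)) for r,(b,g,r_) in zip(range(338,365),im[338:365,c0:c1].mean(1))])
E
```

```text
48.575 [0.70291853 0.12074444 0.19355692] [ 0.70781526  0.0060164  -0.70634695  0.0059457 ] [-0.27217939  0.43534367  0.85424608]
bolt ((-0.4664127488373371, -0.2290263767775862), 0.7485658875107766) collar ((0.1708591085105846, -0.5764166008694591), 0.9739411632219951) rodbases ((0.0043100613395878895, -0.6044455789919603), 1.0512342908481758)
[(338, 88, 93), (339, 85, 88), (340, 86, 88), (341, 84, 90), (342, 70, 87), (343, 13, 84), (344, 0, 99), (345, 0, 100), (346, 0, 103), (347, 0, 103), (348, 0, 104), (349, 0, 104), (350, 0, 101), (351, 0, 101), (352, 4, 94), (353, 34, 76), (354, 78, 83), (355, 107, 112), (356, 120, 125), (357, 119, 126), (358, 120, 127), (359, 121, 128), (360, 121, 127), (361, 121, 127), (362, 120, 127), (363, 119, 125), (364, 120, 125)]
[(338, 93, 93), (339, 92, 91), (340, 89, 89), (341, 77, 87), (342, 33, 98), (343, 0, 119), (344, 0, 120), (345, 0, 122), (346, 0, 123), (347, 0, 120), (348, 0, 112), (349, 0, 110), (350, 0, 110), (351, 0, 109), (352, 3, 105), (353, 36, 85), (354, 79, 87), (355, 109, 114), (356, 119, 125), (357, 119, 126), (358, 120, 126), (359, 121, 128), (360, 120, 126), (361, 120, 126), (362, 118, 125), (363, 119, 124), (364, 118, 125)]
```

View pics/far8.png

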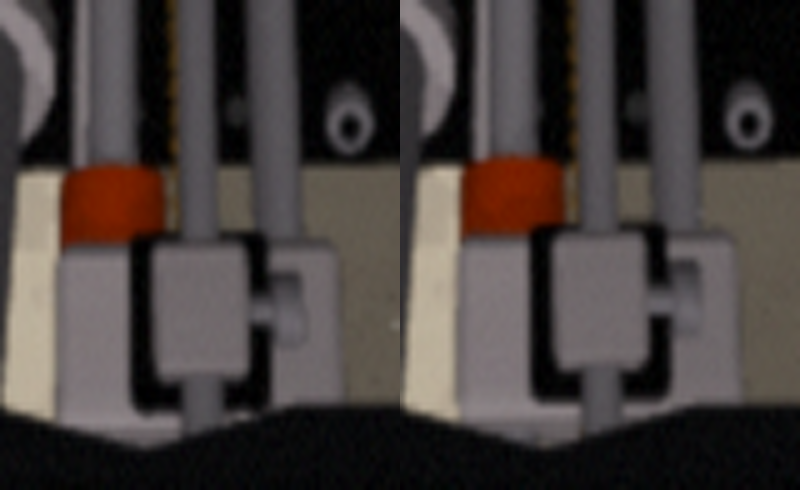

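```bash
python3 - <<'E'
from h import *
M=np.array(optics.camera_model("wrist")["mount"]);K=np.array(optics.camera_model("wrist")["camera_matrix"])
def W(p,q):
    T=np.eye(4);T[:3,:3]=R.from_quat(np.array(q)/np.linalg.norm(q)).as_matrix();T[:3,3]=p;return T@M
V={"far3":(W([.70149,.12027,.18992],[-.7072,-.006,.7070,-.006]),343.56,355.76),
"far5":(W([.70239,.12072,.19219],[.70787,.00599,-.70629,.0059]),342.81,354.77),
"far7":(W([.70292,.12074,.19356],[.70782,.00602,-.70635,.00595]),341.72,353.53)}
a=np.array([-.64253,-.01814,.76604]);n=np.array([.76574,.02161,.64279]);P0=np.array([.6005,.1238,.1184])
for k,(w,l,u) in V.items():
    r=[]
    for row,dn in ((l,0),(u,.006)):
        o,d=ray(K,w,(row,272)); P=P0+n*dn; q=o+d*(np.dot(P-o,n)/np.dot(d,n)); r.append((q-P0)@a*1e3)
    # reference: bolt height-plane check
    print(k,np.round(r,2),"diff %.2f"%(r[1]-r[0]))
E
```

```text
far3 [-0.2   9.41] diff 9.61
far5 [-0.23  9.33] diff 9.55
far7 [-0.54  8.99] diff 9.53
```

```bash
python3 -c "
import cv2
a=cv2.imread('pics/D0_full.png'); cv2.imwrite('pics/D0c.png',cv2.resize(a,None,fx=4,fy=4,interpolation=2)[880:1420,750:1450])"
```

```text
(no output)
```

View pics/D0c.png

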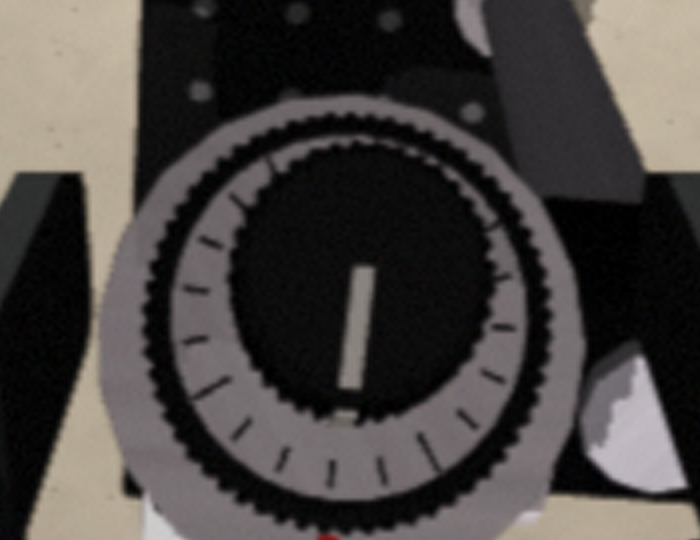

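```bash
python3 -c "
from h import *
print(sensors.get_state()['contact_force']); print(ctrl.sign_off())"
```

```text
[0.54660181 0.23237455 0.26224718]
the job is handed in; nothing more can be done
None
```

I set the fine knob on its line and ran the carriage down onto the stop collar. The job is handed in at about 49 s. The collar was pushed a little while I felt for the stop. I estimate about 0.5–0.8 mm, against the 2 mm limit.

**Fine knob:** I turned it in two grasped strokes. The line measured about 0.04–0.05 rad from the datum, and the ring dial still showed about 0. Every measurement while I turned the outer ring gave 0.04–0.06 rad. After the last stroke I checked the line only by eye, and it had not visibly shifted.

**Outer ring:** I turned it clockwise in repeated strokes to about 2.55 rad at rest, tracking the dial ticks. The first strokes used a 35 N grip, the ones near the stop 20 N with small steps. From about 2.4 rad the ring turned less per step and sprang back about 0.04 rad on release, which I took as the stop.

**Last check:** Wrist-camera views from the far side show the carriage edge directly on the collar with no visible gap. Between the last two views the carriage and collar moved together by about 0.3 mm.

**Checks that disagreed or were weak:**
- The wrist torque readings were too noisy to show the stop clearly.
- My image estimate of the distance from the carriage edge to the collar's underside was about 9.5 mm, against a 9 mm collar. That would allow a gap of up to about 0.5 mm, but I trust the joint movement more.

The gripper touched nothing at hand-in. I gave no command near the sample chamber or the other things on the table, and saw none of them disturbed, but I did not measure their positions again at the end.

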